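# Set and lock an attenuator, then open its case and stow its plug-in modules

### The job

Get the attenuator set ready for stock. First free the attenuator's lock ring by swinging its red handle anticlockwise, turn the black knob until its white pointer meets the orange mark, and swing the lock ring back fully tight with the setting kept. Then pull up the red sprung plunger on the accessory case and twist it anticlockwise so that it stays up when let go, slide the lid out, lay it flat in the middle of the black mat, and put every plug-in module upright on the floor of the case; leave the jar, the screwdriver, the brass adapter and the small cardboard box where they are.

Things in the scene. Friction and masses are not known exactly. Their poses are not given: they have to be found in the camera images.
- lock_handle (a point): middle of the upper part of the lock ring's upright red post, a round post 16 mm in diameter; this point is 15 mm below its top (the top is 121 mm above the bench). The post stands 75 mm out from the ring's vertical axis, on an arm of the aluminium lock ring (100 mm across) on top of the cream attenuator box (170 x 170 x 50 mm, fixed to the bench). Pinch the post from above and swing it round the axis; the axis is the vertical line through knob_grip
- lock_ring (a joint): turn of the lock ring in rad: 0 is tight (its stop), grows anticlockwise seen from above, 1.1 is the other stop. It stays where it is left; the post needs about 4 N to swing, a little more for the last 0.2 rad. The knob is clamped near 0 and free above about 0.25; swing it to about 1.0 to free it
- knob_grip (a point): middle of the attenuator's black bar knob, 56 x 14 mm and 35 mm high, above the lock ring and on its axis, its top 133 mm above the bench; its x axis runs along the bar, towards the pointer. The knob's vertical axis passes through this point
- adjuster (a joint): turn of the knob in rad, growing anticlockwise seen from above, stops at -1.6 and 1.6; light friction, stays where it is left. Its zero means nothing: go by pointer and mark
- pointer_tip (a point): tip of the knob's white pointer, 56 mm out from the knob's axis
- mark_tip (a point): point straight above the inner end of the orange mark on the white scale, 56 mm out from the knob's axis, level with the pointer: the pointer's tip must come to this point (0.4 to 1.5 rad anticlockwise of where the pointer starts)
- plunger_grip (a point): middle of the red T-bar of the index plunger on the accessory case: a bar 44 mm long (its y axis), 14 mm wide (its x axis), 28 mm high, on a vertical stem; its top is 146 mm above the bench when down, 159 mm when latched up: keep the gripper clear of it when loading the case. Down, its steel pin goes through a hole in the lid and its bar lies along the case
- plunger (a joint): lift of the plunger in m: 0 down, 0.017 its upper stop; a spring pulls it down with 6 N when down and 11 N when up. It can be twisted only when lifted above 0.0125; twisted and let go it rests on its collar at 0.0125 and stays up
- plunger_twist (a joint): twist of the plunger in rad: 0 along the case, grows anticlockwise seen from above to a stop at 1.45; past 0.5 it rests safely on the collar (1.2 is good)
- bay (a point): middle of the floor of the accessory case's bay, 6 mm above the bench. The dark blue case (124 mm in x, 248 mm in y, fixed to the bench) has a bay 104 mm (x) by 190 mm (y) inside, walls 68 mm high with 4.5 mm edge strips up to 79 mm along its two long sides. A bridge over the +y end, 89 mm high, carries the plunger, whose axis is 117 mm to +y of this point
- lid_handle (a point): middle of the lid's black bar handle, 70 (x) by 14 (y) mm, 36 mm high, mid-way on the aluminium lid (111 x 233 x 8 mm, 200 g); 30 mm above the lid's underside, 14 mm below the handle's top. Closed, the lid lies on the case's walls, its handle 13 mm to +y of bay, its +y end 27 mm under the bridge, pinned by the plunger. Plunger up, slide it 45 mm along its own -y (2 mm play each side), then lift
- mat_top (a point): middle of the top of the black rubber mat, 150 mm (x) by 250 mm (y), 3 mm thick, fixed to the bench
- module1_center (a point): centre (31 mm above its underside) of a plug-in module with a brick red handle; may be absent. Aluminium body 84 mm (x) by 44 mm (y) by 30 mm high, with a handle bar 60 mm (x) by 12 mm (y) by 32 mm high on its top, 62 mm high in all, 150 to 310 g; grasp the handle bar 22 mm above this point (lower, the fingertips meet the body). The case takes three side by side, across it (their x along the case's x)
- module2_center (a point): centre (31 mm above its underside) of a plug-in module with a green handle; may be absent. Aluminium body 84 mm (x) by 44 mm (y) by 30 mm high, with a handle bar 60 mm (x) by 12 mm (y) by 32 mm high on its top, 62 mm high in all, 150 to 310 g; grasp the handle bar 22 mm above this point (lower, the fingertips meet the body). The case takes three side by side, across it (their x along the case's x)
- module3_center (a point): centre (31 mm above its underside) of a plug-in module with an ochre handle; may be absent. Aluminium body 84 mm (x) by 44 mm (y) by 30 mm high, with a handle bar 60 mm (x) by 12 mm (y) by 32 mm high on its top, 62 mm high in all, 150 to 310 g; grasp the handle bar 22 mm above this point (lower, the fingertips meet the body). The case takes three side by side, across it (their x along the case's x)
- screw_jar: round jar, 52 mm across, 70 mm high; bystander, leave alone; origin at its underside
- screwdriver: screwdriver lying flat; bystander, leave alone; origin at its underside
- adapter: brass and steel adapter, 70 mm long; bystander, leave alone; origin at its underside
- fuse_box: small cardboard box, 70 x 45 x 30 mm; bystander, leave alone; origin at its underside
Not all that is in view belongs to the job. Leave any blue, pink or purple look-alike of the part that bears module3_center alone.

How it is judged (in metres and radians):
On the way, in this order (a step that is already met when the one before it is completed fails the run):
1. the lock ring is loosened (value of joint lock_ring above 0.6 rad), for 0.2 s.
2. with the ring loose, the pointer is brought to the mark (value of joint lock_ring above 0.4 rad and horizontal distance between pointer_tip and mark_tip below 0.006 m), for 0.2 s.
3. the lock ring is tight again with the pointer on the mark (value of joint lock_ring below 0.15 rad and horizontal distance between pointer_tip and mark_tip below 0.006 m), for 0.2 s.
4. the plunger is pulled up, twisted and stays up when let go (value of joint plunger above 0.01 m and value of joint plunger_twist above 0.6 rad and contact force between the fingers and anything else below 0.1 N), for 0.3 s.
5. the lid lies flat on the mat (horizontal distance between lid_handle and mat_top below 0.06 m and z of lid_handle in the frame of mat_top below 0.04 m and angle between lid_handle's own z axis and vertical below 0.1 rad), for 0.2 s.
At the end, for the whole second after the job is handed in: lock ring tight (under 0.15 rad), pointer tip within 6 mm of the mark; plunger latched up (over 10 mm, over 0.6 rad); lid flat on the mat, its middle within 60 mm of the mat's; every module present upright on the floor of the bay; all of it lasting (all of step 3 and all of step 5 and value of joint plunger above 0.01 m and value of joint plunger_twist above 0.6 rad and x of module1_center in the frame of bay between -0.05 and 0.05 m and y of module1_center in the frame of bay between -0.09 and 0.09 m and z of each of module1_center, module2_center, module3_center in the frame of bay below 0.039 m and angle between each of module1_center, module2_center, module3_center's own z axis and vertical below 0.15 rad and x of module2_center in the frame of bay between -0.05 and 0.05 m and y of module2_center in the frame of bay between -0.09 and 0.09 m and x of module3_center in the frame of bay between -0.05 and 0.05 m and y of module3_center in the frame of bay between -0.09 and 0.09 m); the robot touches nothing.
It fails at once if the jar, screwdriver, adapter or cardboard box is pushed more than 30 mm (distance of any of screw_jar, screwdriver, adapter, fuse_box from where it was at the start of the episode above 0.03 m).
Of module1, module2, module3 only 2 to 3 are there at a start; the rules pass over those that are not, and their reading is None.
At some moment in a run one of module1, module2, module3 may be knocked a few centimetres aside while the robot is not near it.
Once in a run the grip may slacken for a moment while it holds something.
It also fails if it takes over 210 s, if anything falls off the work surface, if the arm or the gripper's body presses on something with over 40 N, if the wrist force passes 120 N, or if a joint passes its speed limit or range.

### The arm

A 6-joint arm with a two-finger parallel gripper is mounted at the origin on the work surface. World frame = base frame: x ahead of the robot, y to its left, z up, the work surface at z = 0. Lengths are in m, angles in degrees, forces in N, time in s.
With the tool pointing down it reaches from about 0.275 to 0.775 m from the base axis. Payload 14.6 kg.
Tool frame: the origin (TCP) lies midway between the tips of the shut fingers; the grasp point (between the pads) lies 19 mm behind it (bot.tcp_to_grasp is the distance from the TCP to the grasp point, in m); z points along the fingers, y is the direction in which the jaws open and shut (so a half turn about z gives the same grasp; the last joint's range is limited). The gripper opens to 85 mm and grips with 20 to 120 N. Pads are 22 mm wide; open, the fingers measure 114 mm over their backs; the gripper's body (76 mm by 85 mm) begins 54 mm behind the grasp point. The pads swing forward as they close: fully open they stand 13 mm farther back than shut.
Start: joints at [-73.871, 15.075, -2.767, 72.158, 0, 81.102], TCP at [0.222, -0.476, 0.231] pointing down, gripper open.
Joint ranges: [-151.79, 151.79], [-50.71, 97.33], [-67.44, 78.34], [-121.81, 120.89], [-77.56, 73.72], [-180, 180]. Speed limits (degrees/s): [108.29, 108.29, 147.25, 159.86, 180, 180].

### API

Orientations are given as [roll, pitch, yaw] about the fixed x, y, z axes, in that order (R = Rz(yaw) Ry(pitch) Rx(roll)).
In Python, from rig import sense, imaging, workorder, bot gives the robot as it stands.
- The arm moves only by the tool move_arm, never from a script. Its argument "motion" is a list of rows, each a list of 7 numbers: the turn, a rotation vector about the tool's x, y, z in degrees, then the shift along the tool's x, y, z in m, then the finger opening in m, from 0 to 0.0854. A call has 1 to 20 rows; each row shifts and turns the pose as measured when the row begins, along the tool's axes as they then stand; what a row does not reach is not made up. A row lasts 1/12 s, in which the tool goes at most 41.7 mm and 7.16 degrees, less where a joint would pass 70% of its speed; a pose out of reach is approached as far as the arm can. A call is refused whole if a number of a shift passes 0.0417 or a number of a turn 7.16, either way. A call with a gripper value outside its range is refused whole. The fingers move at their own pace and stop on an object; "squeeze" is the grip in N (left out, the last holds). Time passes only in rows, so rows that do not move let the fingers close. It gives the time, the measured TCP pose, the force and the opening at its end, in the units of the state.
- sense(): the state, without advancing time (a new reading comes with each control period).
- imaging.snapshot(name): name is "scene" or "top" or "wrist"; returns (picture, depth): 384x512x3 uint8, red, green, blue; 384x512 float32, m along the optical axis (not along the pixel's ray), 0 where there is no reading.
- imaging.camera_info(name): a dict with "K" (3x3 intrinsics, pixels), "world_from_camera" (4x4, takes a point from camera to world coordinates). Camera axes: x right, y up, looking along -z (the intrinsics and any distortion apply to the point x, -y, -z); pixel columns grow to the right and rows downward; lengths in m; the calibration is good to about 2 mm. A picture is of the moment at which its call begins: read the wrist's pose just before it. camera_info takes no time and is no camera call; for the wrist camera it gives the pose at the moment of the call.
- workorder.finish_job(): hands the job in, once; it reports no verdict.
The state is a dict: "time_s": time; "joint_positions": joint angles; "dq": joint speeds; "effort": joint torques, N m; "eef_pos": TCP position; "ee_rot": TCP orientation; "force": force on the tool from outside, world axes, zero at the start; "wrist_torque": the same for the moment, N m; "gripper_width": finger opening in m.
Only numpy, scipy, OpenCV 4.12 (cv2) and the standard library are available. Lean on these libraries where they do the work, as an engineer would, in place of code of your own. Each camera call takes 0.05 s, during which the arm holds its last target.

## Working session

There is one attempt and no reset: what is moved stays moved. The work goes in short steps, Python scripts to look and compute and a tool call to move; the robot and the scene stay as the last step left them, time stands still between calls to the robot, and variables do not carry over. Pictures are saved under pics/ and viewed, and the job is handed in when it is done.

Besides the shell and the picture viewer there is one more tool, called after "Request:" as name([rows], argument=value, ...), one row to a line, values as JSON. move_arm: Moves the arm, as the interface text tells. Its arguments: {"type":"object","properties":{"motion":{"type":"array","items":{"type":"array","items":{"type":"number"}}},"squeeze":{"type":"number"}},"required":["motion"]}

```bash
ls; mkdir -p pics; cat > h.py <<'E'
import numpy as np, cv2
from rig import sense, imaging, workorder, bot
from scipy.spatial.transform import Rotation as R
def snap(name,fn=None):
    info=imaging.camera_info(name)
    im,d=imaging.snapshot(name)
    if fn:
        cv2.imwrite('pics/'+fn+'.png',cv2.cvtColor(im,cv2.COLOR_RGB2BGR)); np.savez('pics/'+fn+'.npz',im=im,d=d,K=info['K'],T=info['world_from_camera'])
    return im,d,info
def load(fn): return np.load('pics/'+fn+'.npz')
def pt(L,u,v,z=None):
    K=L['K'];T=L['T']
    ray=np.array([(u-K[0,2])/K[0,0],-(v-K[1,2])/K[1,1],-1.0])
    if z is None:
        p=ray*L['d'][int(round(v)),int(round(u))]; return T[:3,:3]@p+T[:3,3]
    r=T[:3,:3]@ray; o=T[:3,3]; return o+r*(z-o[2])/r[2]
def st():
    s=sense(); print('t',round(s['time_s'],2),'p',np.round(s['eef_pos'],4),'r',np.round(s['ee_rot'],1),'f',np.round(s['force'],1),'w',round(s['gripper_width'],4)); return s
def crop(fn,u0,v0,u1,v1,k,out):
    L=load(fn);im=L['im'][v0:v1,u0:u1]; cv2.imwrite('pics/'+out+'.png',cv2.cvtColor(cv2.resize(im,None,fx=k,fy=k,interpolation=cv2.INTER_CUBIC),cv2.COLOR_RGB2BGR))
E
python3 - <<'E'
from h import *
s=st(); print(s)
for n in('scene','top','wrist'):
    im,d,i=snap(n,n+'0'); print(n,i)
E
```

```text
pics
t 0.0 p [ 0.222  -0.4754  0.2308] r [-179.9   -0.    25. ] f [-0.2 -0.3 -1.1] w 0.0853
{'time_s': 0.0, 'joint_positions': array([-7.38698096e+01,  1.50994194e+01, -2.80512441e+00,  7.21570466e+01,
       -1.68109367e-03,  8.11021754e+01]), 'dq': array([ 0.00375623, -0.10150276,  0.07875386,  0.0269176 ,  0.05096852,
       -0.0209867 ]), 'effort': array([ 2.20986542e-03, -6.37614441e+01,  3.84576452e+01,  1.35865691e-02,
       -3.11397559e-05,  7.04432949e-06]), 'eef_pos': array([ 0.22201869, -0.47543883,  0.23081107]), 'ee_rot': array([-1.79938891e+02, -7.86550336e-03,  2.50280117e+01]), 'force': array([-0.18876611, -0.28997196, -1.11607533]), 'wrist_torque': array([ 0.05695674,  0.02893852, -0.01894487]), 'gripper_width': 0.08534122471016467}
scene {'K': array([[360.00157177,   0.        , 258.61673204],
       [  0.        , 360.00157177, 192.29367108],
       [  0.        ,   0.        ,   1.        ]]), 'world_from_camera': array([[ 0.62460737, -0.60366509,  0.49543324,  1.01088439],
       [ 0.78090921,  0.4772669 , -0.40298525, -0.41652151],
       [ 0.00681425,  0.63859
[... 356 characters left out ...]
80181,  0.0056321 ,  0.01909485,  0.05768908],
       [ 0.01945049,  0.07187079,  0.99722428,  1.49531169],
       [ 0.        ,  0.        ,  0.        ,  1.        ]])}
wrist {'K': array([[286.44459339,   0.        , 253.55297267],
       [  0.        , 286.44459339, 189.79787508],
       [  0.        ,   0.        ,   1.        ]]), 'world_from_camera': array([[ 4.24198264e-01,  8.63434117e-01,  2.73015308e-01,
         2.92230731e-01],
       [-9.05569313e-01,  4.04536786e-01,  1.27648767e-01,
        -4.43870332e-01],
       [-2.28434985e-04, -3.01382670e-01,  9.53503243e-01,
         3.73467680e-01],
       [ 0.00000000e+00,  0.00000000e+00,  0.00000000e+00,
         1.00000000e+00]])}
```

View pics/scene0.png

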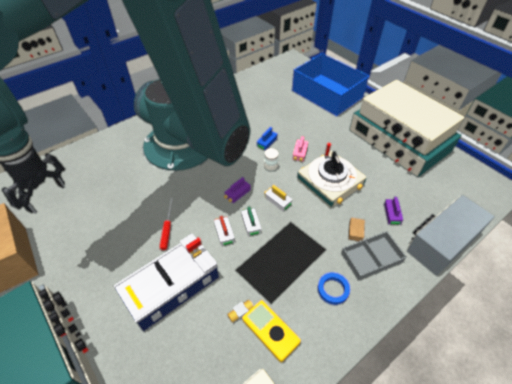

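View pics/top0.png

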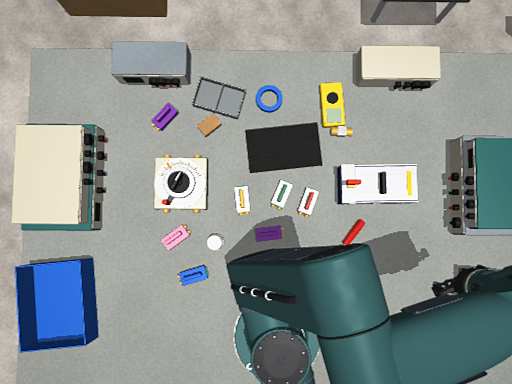

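The top view shows the attenuator near (181,183), the modules at (242,200), (282,194) and (309,202), the mat at (284,147), the case at (380,184) and its plunger at (350,183). I'll enlarge these areas.

```bash
python3 - <<'E'
from h import *
crop('top0',145,145,217,217,8,'c1')
crop('top0',220,100,430,245,3.8,'c2')
E
```

```text
(no output)
```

View pics/c1.png

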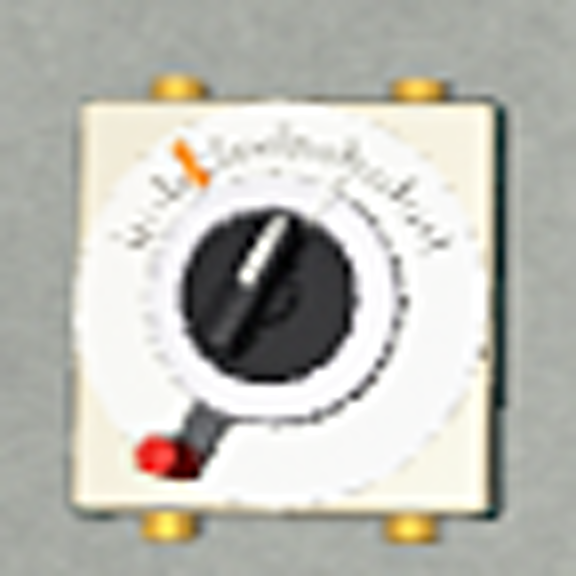

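View pics/c2.png

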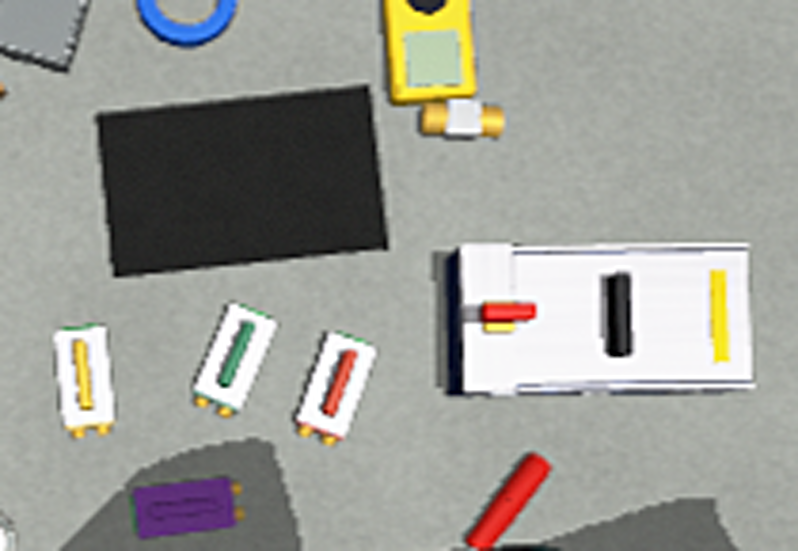

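```bash
cat >> h.py <<'E'
def cloud(L):
    K=L['K'];T=L['T'];d=L['d'];v,u=np.mgrid[0:d.shape[0],0:d.shape[1]]
    P=np.stack([(u-K[0,2])/K[0,0]*d,-(v-K[1,2])/K[1,1]*d,-d],-1)
    return P@T[:3,:3].T+T[:3,3]
E
python3 - <<'E'
from h import *
L=load('top0');P=cloud(L);im=L['im'].astype(int)
z=P[...,2]
def show(n,m):
    q=P[m]; print(n,len(q),'med',np.round(np.median(q,0),4),'min',np.round(q.min(0),4),'max',np.round(q.max(0),4)); return q
V,U=np.mgrid[0:384,0:512]
def box(a,b,c,d): return (U>=a)&(U<c)&(V>=b)&(V<d)
b=box(145,145,217,217)
show('bench',box(215,110,240,160))
q=show('knob',b&(z>.122)); print(np.round(np.mean(q,0),4))
red=(im[...,0]>150)&(im[...,1]<60)&(im[...,2]<60)
q=show('post',b&red&(z>.115)); print(np.round(np.mean(q,0),4))
c=box(330,150,430,215)
q=show('case',c&(z>.06)&(z<.2))
show('plunger',c&red)
show('handle',c&(z>.11)&(im.sum(-1)<150))
for n,u,v in(('lid',400,175),):print(P[v,u])
m=box(240,115,330,175)&(im.sum(-1)<140); q=show('mat',m); 
r=cv2.minAreaRect(q[:,:2].astype(np.float32)*1000);print(r)
for n,bb in(('ochre',(230,180,255,220)),('green',(268,175,295,212)),('red',(295,183,322,220))):
    for lo,hi in((.045,.08),(.02,.045)):
        q=P[box(*bb)&(z>lo)&(z<hi)]; print(n,lo,len(q),np.round(np.median(q,0),4),cv2.minAreaRect(q[:,:2].astype(np.float32)*1000))
E
```

```text
bench 1250 med [6.754e-01 1.697e-01 4.000e-04] min [ 0.3662  0.0577 -0.01  ] max [0.7614 0.2116 1.4953]
knob 113 med [0.4992 0.3137 0.1323] min [0.3662 0.0577 0.1222] max [0.5308 0.3561 1.4953]
[0.4797 0.274  0.3608]
post 11 med [0.4407 0.3537 0.1192] min [0.4347 0.3465 0.115 ] max [0.4443 0.3573 0.1246]
[0.4395 0.353  0.1199]
case 2941 med [ 0.5029 -0.3278  0.0776] min [ 0.4422 -0.4552  0.0601] max [ 0.5684 -0.2045  0.1504]
plunger 28 med [ 0.5014 -0.234   0.146 ] min [ 0.3662 -0.251   0.1385] max [0.5078 0.0577 1.4953]
handle 30 med [ 0.4966 -0.3291  0.1151] min [ 0.3662 -0.3385  0.1101] max [0.5338 0.0577 1.4953]
[ 0.53172458 -0.39721561  0.07729049]
mat 3048 med [ 0.6318 -0.0214  0.0029] min [ 0.3662 -0.1513 -0.0096] max [0.7184 0.1054 1.4953]
((542.0216674804688, -31.894577026367188), (330.03271484375, 246.20001220703125), 6.2497944831848145)
ochre 0.045 72 [0.4554 0.1146 0.0599] ((455.38470458984375, 115.14142608642578), (59.43659210205078, 11.934120178222656), 6.901867866516113)
ochre 0.02 279 [0.4507 0.1122 0.0297] ((451.71624755859375, 114.49803924560547), (92.27533721923828, 44.03398513793945), 6.956286430358887)
green 0.045 68 [ 0.4736 -0.0155  0.0615] ((474.1984558105469, -16.875810623168945), (11.481574058532715, 59.745243072509766), 66.87364196777344)
green 0.02 281 [ 0.471  -0.0138  0.0292] ((470.6343994140625, -15.468376159667969), (43.265380859375, 96.36454772949219), 66.96784973144531)
red 0.045 74 [ 0.4499 -0.105   0.0608] ((449.8782043457031, -105.64112854003906), (12.187697410583496, 59.774627685546875), 69.78756713867188)
red 0.02 280 [ 0.4478 -0.103   0.0299] ((446.7460021972656, -104.28237915039062), (43.938392639160156, 96.22627258300781), 69.734375)
```

```bash
python3 - <<'E'
from h import *
L=load('top0');P=cloud(L);im=L['im'].astype(int)
z=P[...,2].copy(); z[L['d']==0]=-1
V,U=np.mgrid[0:384,0:512]
def box(a,b,c,d): return (U>=a)&(U<c)&(V>=b)&(V<d)
b=box(145,145,217,217)
def mr(n,m):
    q=P[m]; print(n,len(q),np.round(q.mean(0),4),cv2.minAreaRect(q[:,:2].astype(np.float32)*1000))
mr('knob',b&(z>.125)&(im[...,0]<200)); mr('box',b&(z>.044)&(z<.056)); mr('ring',b&(z>.06)&(z<.12))
rr=P[b&(z>.06)&(z<.12)]
for zz in(.05,.06,.07,.08,.09,.1,.11,.12,.13): print(zz,(b&(z>=zz-.005)&(z<zz+.005)).sum(),end=' ')
print()
c=box(330,150,430,215)
red=(im[...,0]>150)&(im[...,1]<60)&(im[...,2]<60)
mr('plunger',c&red&(z>.13)); mr('handle',c&(z>.108)&(im.sum(-1)<150)); mr('case',c&(z>.06))
mr('lid',c&(z>.073)&(z<.08)); mr('bridge',c&(z>.083)&(z<.1)&(im.min(-1)>150))
mr('mat',box(240,115,330,175)&(im.sum(-1)<140)&(z>-.005))
# color based
def cp(cu,cv,zz): return np.round(pt(L,145+(cu+.5)/8-.5,145+(cv+.5)/8-.5,zz),4)
print('post',cp(155,455,.121),'mark outer/in',cp(180,147,.05),cp(205,185,.05),'ptr',cp(283,220,.133),cp(246,278,.133),'boxcorners',cp(80,103,.05),cp(492,103,.05),cp(488,512,.05),cp(76,512,.05))
E
```

```text
knob 76 [0.5043 0.3166 0.1321] ((505.6485595703125, 316.3345947265625), (14.871098518371582, 54.9080696105957), 63.37156295776367)
box 1623 [0.5058 0.3127 0.0509] ((506.26318359375, 315.989501953125), (168.5635223388672, 171.29327392578125), 0.1910824030637741)
ring 767 [0.4996 0.3152 0.0798] ((508.98974609375, 306.6806640625), (120.79352569580078, 163.1566162109375), 82.52730560302734)
0.05 1467 0.06 303 0.07 235 0.08 358 0.09 97 0.1 18 0.11 12 0.12 34 0.13 72 
plunger 27 [ 0.5015 -0.2327  0.1456] ((502.5640869140625, -231.55381774902344), (9.787286758422852, 38.793609619140625), 2.0910260677337646)
handle 35 [ 0.503  -0.3061  0.1158] ((514.50244140625, -280.6372985839844), (127.037353515625, 59.599483489990234), 78.95938873291016)
case 2941 [ 0.5048 -0.3268  0.0817] ((505.7802429199219, -330.00482177734375), (124.37654113769531, 250.0100555419922), 0.8748857378959656)
lid 1586 [ 0.506  -0.3529  0.0764] ((505.602783203125, -329.55096435546875), (123.92015838623047, 248.12606811523438), 0.3817614018917084)
bridge 457 [ 0.5034 -0.2358  0.0887] ((505.43035888671875, -324.75335693359375), (123.14584350585938, 238.9676513671875), 0.9659400582313538)
mat 3007 [ 0.6321 -0.0216  0.003 ] ((632.8228759765625, -21.950546264648438), (147.3442840576172, 246.20001220703125), 6.2497944831848145)
post [0.4395 0.3535 0.121 ] mark outer/in [0.5697 0.3613 0.05  ] [0.5541 0.3508 0.05  ] ptr [0.5299 0.3037 0.133 ] [0.5073 0.3175 0.133 ] boxcorners [0.5876 0.4025 0.05  ] [0.5888 0.2341 0.05  ] [0.4208 0.2333 0.05  ] [0.42   0.4003 0.05  ]
```

```bash
cat >> h.py <<'E'
def Tm(p,r):
    T=np.eye(4);T[:3,:3]=R.from_euler('xyz',r,degrees=True).as_matrix();T[:3,3]=p;return T
def plan(p,yaw,n):
    from scipy.linalg import fractional_matrix_power as fmp
    s=st(); A=Tm(s['eef_pos'],s['ee_rot']);B=Tm(p,[180,0,yaw]);D=np.linalg.inv(A)@B
    rv=R.from_matrix(D[:3,:3]).as_rotvec()
    M=np.real(fmp(D,1.0/n)) if np.linalg.norm(rv)>1e-3 else None
    if M is None: t=D[:3,3]/n;r=rv/n
    else: t=M[:3,3];r=R.from_matrix(M[:3,:3]).as_rotvec()
    print('rows',n,'turn',np.round(np.degrees(r),2),'shift',np.round(t,4),'| total',np.round(D[:3,3],4))
E
python3 - <<'E'
from h import *
plan([.4397,.3533,.20],150.6,22)
E
```

```text
t 0.15 p [ 0.222  -0.4755  0.2309] r [-180.   -0.   25.] f [ 0.6 -0.4 -0.6] w 0.0854
rows 22 turn [-0.   -0.   -5.71] shift [0.0473 0.0081 0.0014] | total [ 0.5479 -0.6589  0.0315]
```

Request:
move_arm([
  [0,0,-4.65,0.0386,0.0066,0.001,0.0854],
  [0,0,-4.65,0.0386,0.0066,0.001,0.0854],
  [0,0,-4.65,0.0386,0.0066,0.001,0.0854],
  [0,0,-4.65,0.0386,0.0066,0.001,0.0854],
  [0,0,-4.65,0.0386,0.0066,0.001,0.0854],
  [0,0,-4.65,0.0386,0.0066,0.001,0.0854],
  [0,0,-4.65,0.0386,0.0066,0.001,0.0854],
  [0,0,-4.65,0.0386,0.0066,0.001,0.0854],
  [0,0,-4.65,0.0386,0.0066,0.001,0.0854],
  [0,0,-4.65,0.0386,0.0066,0.001,0.0854],
  [0,0,-4.65,0.0386,0.0066,0.001,0.0854],
  [0,0,-4.65,0.0386,0.0066,0.001,0.0854],
  [0,0,-4.65,0.0386,0.0066,0.001,0.0854],
  [0,0,-4.65,0.0386,0.0066,0.001,0.0854],
])

```text
time_s: 1.32
eef_pos: [0.5916, -0.0894, 0.2113]
ee_rot: [-179.7, -0.1, 92.4]
force: [0.5, 0.9, -0.0]
gripper_width: 0.0854
```

```bash
python3 - <<'E'
from h import *
plan([.4397,.3533,.20],150.6,16)
E
```

```text
t 1.32 p [ 0.5916 -0.0894  0.2113] r [-1.797e+02 -1.000e-01  9.240e+01] f [ 0.5  0.9 -0. ] w 0.0854
rows 16 turn [-0.01 -0.02 -3.64] shift [0.03   0.0057 0.0007] | total [ 0.4486 -0.1335  0.013 ]
```

Request:
move_arm([
  [0,0,-3.8,0.0312,0.006,0.0008,0.0854],
  [0,0,-3.8,0.0312,0.006,0.0008,0.0854],
  [0,0,-3.8,0.0312,0.006,0.0008,0.0854],
  [0,0,-3.8,0.0312,0.006,0.0008,0.0854],
  [0,0,-3.8,0.0312,0.006,0.0008,0.0854],
  [0,0,-3.8,0.0312,0.006,0.0008,0.0854],
  [0,0,-3.8,0.0312,0.006,0.0008,0.0854],
  [0,0,-3.8,0.0312,0.006,0.0008,0.0854],
  [0,0,-3.8,0.0312,0.006,0.0008,0.0854],
  [0,0,-3.8,0.0312,0.006,0.0008,0.0854],
  [0,0,-3.8,0.0312,0.006,0.0008,0.0854],
  [0,0,-3.8,0.0312,0.006,0.0008,0.0854],
  [0,0,-3.8,0.0312,0.006,0.0008,0.0854],
  [0,0,-3.8,0.0312,0.006,0.0008,0.0854],
  [0,0,-3.8,0.0312,0.006,0.0008,0.0854],
  [0,0,0,0,0,0,0.05],
])

```text
time_s: 2.65
eef_pos: [0.4284, 0.3667, 0.1955]
ee_rot: [-179.8, -0.7, 153.0]
force: [-0.1, -0.1, -1.0]
gripper_width: 0.0756
```

```bash
python3 - <<'E'
from h import *
plan([.4397,.3533,.18],150.6,2)
snap('wrist','w1')
E
```

```text
t 2.65 p [0.4284 0.3667 0.1955] r [-179.8   -0.7  153. ] f [-0.1 -0.1 -1. ] w 0.0756
rows 2 turn [-0.12 -0.35  1.2 ] shift [-0.0082 -0.0033  0.0077] | total [-0.0164 -0.0068  0.0153]
```

View pics/w1.png

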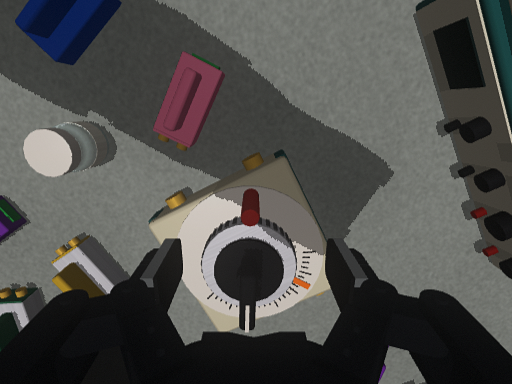

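The wrist view shows the red post top near (250,197), the knob at (248,270), the white pointer's end at (247,325) and the orange mark at (300,284). I'll measure these in 3D.

```bash
python3 - <<'E'
from h import *
L=load('w1');P=cloud(L);im=L['im'].astype(int)
V,U=np.mgrid[0:384,0:512]
m=(U>235)&(U<268)&(V>180)&(V<235)&(im[...,0]>60)&(im[...,1]<40)
q=P[m];t=q[q[:,2]>.117];print('post',len(q),t.mean(0),q[:,2].max())
m=(abs(U-248)<40)&(V>230)&(V<340)&(P[...,2]>.128)&(im.sum(-1)<250)
print('knob',P[m].mean(0),cv2.minAreaRect(P[m][:,:2].astype(np.float32)*1000))
m=(U>285)&(U<320)&(V>270)&(V<295)&(im[...,0]>150)&(im[...,2]<90)
q=P[m];print('mark',len(q),q.mean(0),q.min(0),q.max(0))
for u,v in((247,328),(247,318),(247,308)):print(P[v,u],im[v,u])
crop('w1',190,170,330,345,4,'c3')
E
```

```text
post 526 [0.43833388 0.3569992  0.12301977] 0.3390420546194315
knob [0.46744119 0.34168957 0.189368  ] ((445.60546875, 352.80804443359375), (23.702625274658203, 193.32554626464844), 58.276268005371094)
mark 98 [0.5613448  0.35892994 0.05685562] [0.36147053 0.35061376 0.03498189] [0.60136357 0.40053904 0.33904205]
[0.52688962 0.30926074 0.13430806] [199 192 183]
[0.51737216 0.31417698 0.13443934] [201 193 184]
[0.50874508 0.31860755 0.13366453] [201 194 185]
```

View pics/c3.png

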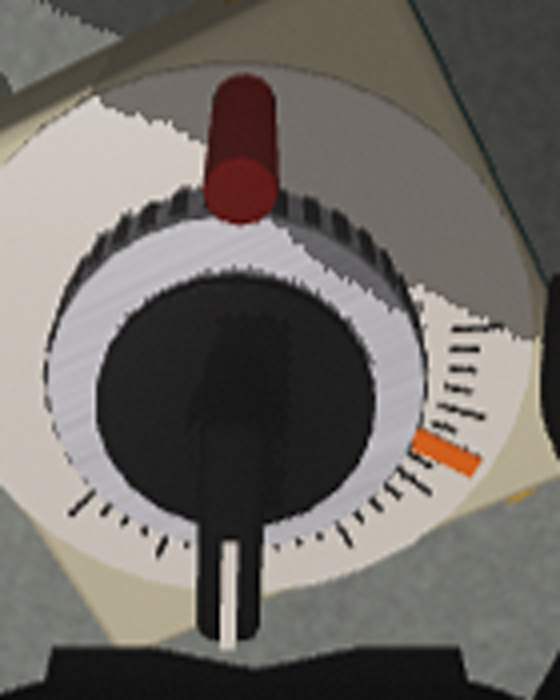

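```bash
python3 - <<'E'
from h import *
L=load('w1')
f=lambda u,v,z:np.round(pt(L,190+u/4-.4,170+v/4-.4,z),4)
print('post',f(241,190,.121),'tip',f(229,645,.134),'ptr in',f(229,545,.134),'mark',f(414,443,.05),f(480,467,.05))
plan([.4397,.3533,.0],150.6,1)
E
```

```text
post [0.4397 0.3565 0.121 ] tip [0.5298 0.3076 0.134 ] ptr in [0.5065 0.3196 0.134 ] mark [0.5587 0.3509 0.05  ] [0.5748 0.3648 0.05  ]
t 2.7 p [0.4299 0.3656 0.1955] r [-179.8   -0.7  152.8] f [0.8 0.5 0.7] w 0.0691
rows 1 turn [-0.23 -0.65  2.22] shift [-0.0166 -0.0057  0.1953] | total [-0.0166 -0.0057  0.1953]
```

Request:
move_arm([
  [-0.1,-0.3,1.1,-0.0081,-0.0032,0.01,0.06],
  [-0.1,-0.3,1.1,-0.0081,-0.0028,0.01,0.06],
  [0,0,0,0,0,0.02,0.06],
  [0,0,0,0,0,0.02,0.06],
])

```text
time_s: 3.03
eef_pos: [0.4444, 0.3528, 0.1367]
ee_rot: [179.7, 0.2, 150.4]
force: [0.2, 0.3, 0.4]
gripper_width: 0.06
```

```bash
python3 - <<'E'
from h import *
plan([.4397,.3543,.088],150.6,3)
E
```

```text
t 3.03 p [0.4444 0.3528 0.1367] r [179.7   0.2 150.4] f [0.2 0.3 0.4] w 0.06
rows 3 turn [ 0.09  0.07 -0.06] shift [ 0.0016 -0.0004  0.0162] | total [ 0.005  -0.0013  0.0487]
```

Request:
move_arm([
  [0.1,0.1,0,0.0016,0,0.0162,0.06],
  [0.1,0.1,0,0.0016,0,0.0162,0.06],
  [0,0,0,0.0016,0,0.0162,0.06],
  [0,0,0,0,0,0,0],
  [0,0,0,0,0,0,0],
  [0,0,0,0,0,0,0],
  [0,0,0,0,0,0,0],
  [0,0,0,0,0,0,0],
], squeeze=40)

```text
time_s: 3.7
eef_pos: [0.4428, 0.3505, 0.0835]
ee_rot: [-179.8, -0.1, 149.8]
force: [0.8, 2.3, -19.4]
gripper_width: 0.015
```

```bash
python3 - <<'E'
from h import *
st()
E
```

```text
t 3.7 p [0.4428 0.3505 0.0835] r [-1.798e+02 -1.000e-01  1.498e+02] f [  0.8   2.3 -19.4] w 0.015
```

```bash
cat >> h.py <<'E'
def swing(ax,deg,n):
    s=st();p=s['eef_pos'];d=deg/n;Rz=R.from_euler('z',d,degrees=True)
    r=np.array([p[0]-ax[0],p[1]-ax[1],0]);print('r',np.hypot(*r[:2]),'ang',np.degrees(np.arctan2(r[1],r[0])))
    M=R.from_euler('xyz',s['ee_rot'],degrees=True)
    print('turn z',round(-d,2),'shift',np.round(M.inv().apply(Rz.apply(r)-r),4),'n',n)
E
python3 - <<'E'
from h import *
swing([.5060,.3162],57.3,14)
E
```

```text
t 3.7 p [0.4428 0.3505 0.0835] r [-1.798e+02 -1.000e-01  1.498e+02] f [  0.8   2.3 -19.4] w 0.015
r 0.07185237367390565 ang 151.5176147252185
turn z -4.09 shift [-0.0003 -0.0051  0.    ] n 14
```

Request:
move_arm([
  [0,0,-4.1,-0.0003,-0.0052,0,0],
  [0,0,-4.1,-0.0003,-0.0052,0,0],
  [0,0,-4.1,-0.0003,-0.0052,0,0],
  [0,0,-4.1,-0.0003,-0.0052,0,0],
  [0,0,-4.1,-0.0003,-0.0052,0,0],
  [0,0,-4.1,-0.0003,-0.0052,0,0],
  [0,0,-4.1,-0.0003,-0.0052,0,0],
  [0,0,0,0,0,0,0],
])

```text
time_s: 4.37
eef_pos: [0.4365, 0.3151, 0.0833]
ee_rot: [-180.0, -0.0, 179.9]
force: [0.8, -2.7, -11.9]
gripper_width: 0.0148
```

```bash
python3 - <<'E'
from h import *
swing([.5060,.3162],30,7)
E
```

```text
t 4.37 p [0.4365 0.3151 0.0833] r [-180.    -0.   179.9] f [  0.8  -2.7 -11.9] w 0.0148
r 0.06955581107352277 ang -179.13239875630742
turn z -4.29 shift [-0.0003 -0.0052  0.    ] n 7
```

Request:
move_arm([
  [0,0,-4.2,0,-0.0052,0,0],
  [0,0,-4.2,0,-0.0052,0,0],
  [0,0,-4.2,0,-0.0052,0,0],
  [0,0,-4.2,0,-0.0052,0,0],
  [0,0,-4.2,0,-0.0052,0,0],
  [0,0,-4.2,0,-0.0052,0,0],
  [0,0,-3.5,0,-0.0047,0,0],
  [0,0,0,0,0,0,0],
])

```text
time_s: 5.03
eef_pos: [0.4479, 0.2825, 0.0834]
ee_rot: [179.9, 0.3, -151.1]
force: [2.0, -2.8, -10.8]
gripper_width: 0.0147
```

```bash
python3 - <<'E'
from h import *
swing([.5060,.3162],3,1)
E
```

```text
t 5.03 p [0.4479 0.2825 0.0834] r [ 179.9    0.3 -151.1] f [  2.   -2.8 -10.8] w 0.0147
r 0.06715262467638132 ang -149.84065443465076
turn z -3.0 shift [-0.0002 -0.0035 -0.    ] n 1
```

Request:
move_arm([
  [0,0,0,0,0,0,0.06],
  [0,0,0,0,0,0,0.06],
  [0,0,0,0,0,0,0.06],
  [0,0,0,0,0,0,0.06],
  [0,0,0,0,0,0,0.06],
  [0,0,0,0,0,-0.02,0.06],
  [0,0,0,0,0,-0.03,0.06],
  [0,0,0,0,0,-0.03,0.06],
  [0,0,0,0,0,-0.03,0.06],
  [0,0,0,0,0,0,0.06],
])

```text
time_s: 5.87
eef_pos: [0.4466, 0.2831, 0.2001]
ee_rot: [179.9, 0.4, -151.8]
force: [1.2, 0.4, 0.5]
gripper_width: 0.0599
```

```bash
python3 - <<'E'
from h import *
plan([.4680,.3340,.19],153,10)
snap('wrist','w2');snap('top','t2')
crop('t2',145,145,217,217,8,'c5')
E
```

```text
t 5.87 p [0.4466 0.2831 0.2001] r [ 179.9    0.4 -151.8] f [1.2 0.4 0.5] w 0.0599
rows 10 turn [0.02 0.03 5.52] shift [-0.0025  0.0051  0.001 ] | total [-0.0428  0.0347  0.0104]
```

View pics/w2.png

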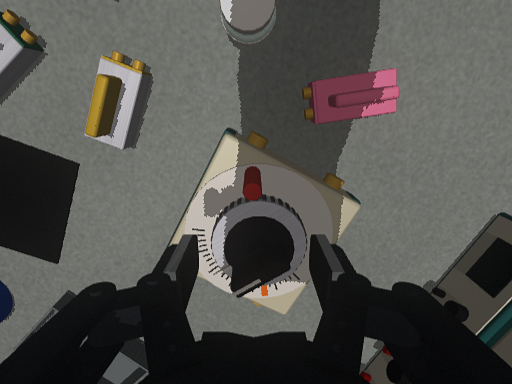

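The post has swung round to (252,190) in the wrist view. The pointer's end is near (237,295) and the mark near (264,290).

```bash
python3 - <<'E'
from h import *
crop('w2',185,160,325,325,4.5,'c4')
E
```

```text
(no output)
```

View pics/c4.png

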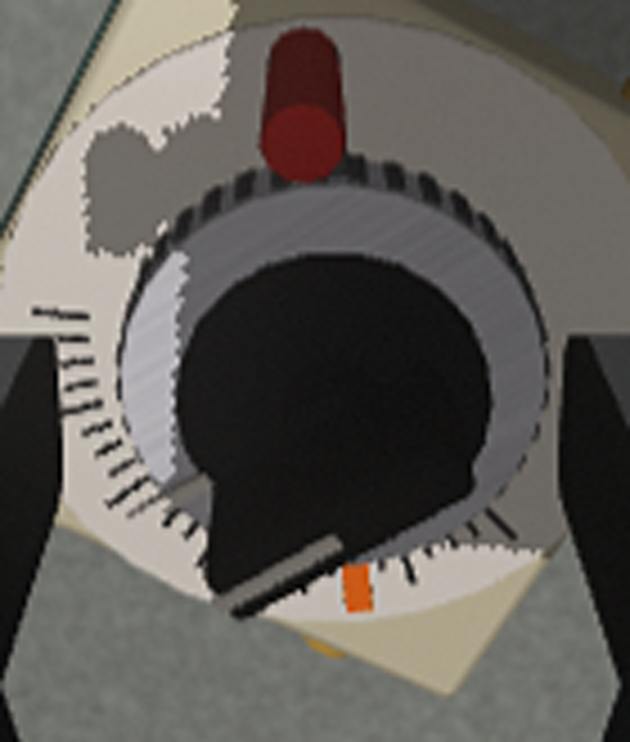

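```bash
python3 - <<'E'
from h import *
L=load('w2')
f=lambda u,v,z:np.round(pt(L,185+u/4.5-.4,160+v/4.5-.4,z),4)
p=f(303,143,.121);tip=f(220,607,.134);inn=f(337,542,.134);mi=f(355,567,.05);mo=f(360,612,.05)
print(p,tip,inn,mi,mo)
a=np.array([.506,.3162])
for q in(p,tip,inn,mi,mo):
    d=q[:2]-a;print(np.hypot(*d),np.degrees(np.arctan2(d[1],d[0])))
print(np.degrees(np.arctan2(*(tip-inn)[1::-1])))
P=cloud(L);im=L['im'].astype(int);V,U=np.mgrid[0:384,0:512]
m=(U>190)&(U<320)&(V>200)&(V<300)&(abs(P[...,2]-.133)<.004)
print(m.sum(),P[m].mean(0),cv2.minAreaRect(P[m][:,:2].astype(np.float32)*1000))
E
```

```text
[0.4429 0.2786 0.121 ] [0.5297 0.307  0.134 ] [0.5062 0.3198 0.134 ] [0.5626 0.3579 0.05  ] [0.5745 0.3661 0.05  ]
0.07345318236809074 -149.21015027304412
0.02542302106359504 -21.215497906899106
0.00360555127546398 86.8201698801361
0.07030256040856549 36.38089859865632
0.08474821532044201 36.072108520944106
-28.576283839709316
951 [0.50403727 0.31897809 0.13250932] ((505.4737854003906, 319.447265625), (14.02562141418457, 55.921661376953125), 61.33657455444336)
```

View pics/c5.png

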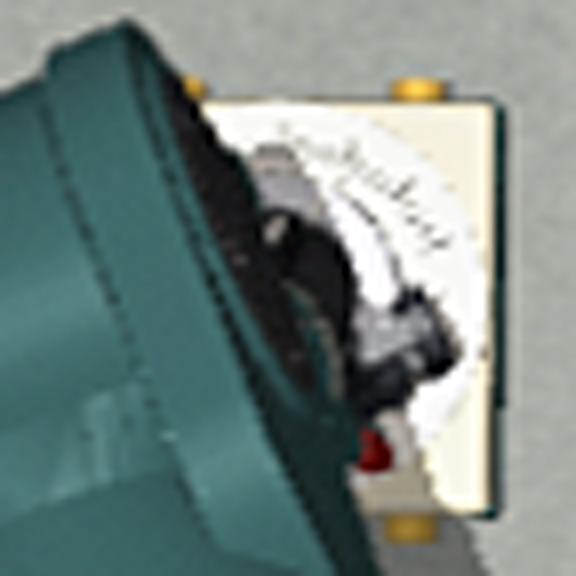

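```bash
python3 - <<'E'
from h import *
plan([.5055,.3175,.16],152.5,10)
E
```

```text
t 5.97 p [0.4455 0.2826 0.196 ] r [ 1.799e+02  1.000e-01 -1.518e+02] f [-0.1 -0.2 -0.8] w 0.0601
rows 10 turn [0.01 0.01 5.57] shift [-0.0064  0.0033  0.0036] | total [-0.0693  0.0024  0.0361]
```

Request:
move_arm([
  [0,0,5.6,-0.0064,0.0033,0.0036,0.055],
  [0,0,5.6,-0.0064,0.0033,0.0036,0.055],
  [0,0,5.6,-0.0064,0.0033,0.0036,0.055],
  [0,0,5.6,-0.0064,0.0033,0.0036,0.055],
  [0,0,5.6,-0.0064,0.0033,0.0036,0.055],
  [0,0,5.6,-0.0064,0.0033,0.0036,0.055],
  [0,0,5.6,-0.0064,0.0033,0.0036,0.055],
  [0,0,5.6,-0.0064,0.0033,0.0036,0.055],
  [0,0,5.6,-0.0064,0.0033,0.0036,0.055],
  [0,0,5.6,-0.0064,0.0033,0.0036,0.055],
  [0,0,0,0,0,0,0.055],
])

```text
time_s: 6.88
eef_pos: [0.5017, 0.316, 0.1436]
ee_rot: [-179.3, -0.6, 149.3]
force: [-0.3, -0.1, -0.5]
gripper_width: 0.0553
```

```bash
python3 - <<'E'
from h import *
plan([.5055,.3175,.104],152.5,3)
E
```

```text
t 6.88 p [0.5017 0.316  0.1436] r [-179.3   -0.6  149.3] f [-0.3 -0.1 -0.5] w 0.0553
rows 3 turn [-0.24 -0.21 -1.07] shift [-0.0009  0.0012  0.0132] | total [-0.0029  0.0037  0.0395]
```

Request:
move_arm([
  [-0.2,-0.2,-1.1,-0.001,0.0012,0.012,0.055],
  [-0.2,-0.2,-1.1,-0.001,0.0012,0.012,0.055],
  [-0.2,-0.2,-1.1,-0.001,0.0012,0.011,0.055],
  [0,0,0,0,0,0,0.055],
])

```text
time_s: 7.22
eef_pos: [0.5033, 0.3167, 0.1036]
ee_rot: [-179.7, -0.2, 153.4]
force: [-0.1, 0.4, -1.4]
gripper_width: 0.055
```

```bash
python3 - <<'E'
from h import *
plan([.5055,.3175,.104],152.5,1)
E
```

```text
t 7.22 p [0.5033 0.3167 0.1036] r [-179.7   -0.2  153.4] f [-0.1  0.4 -1.4] w 0.055
rows 1 turn [-0.33 -0.2   0.89] shift [-0.0016  0.0017 -0.0004] | total [-0.0016  0.0017 -0.0004]
```

Request:
move_arm([
  [-0.3,-0.2,0.9,-0.0016,0.0017,0,0],
  [0,0,0,0,0,0,0],
  [0,0,0,0,0,0,0],
  [0,0,0,0,0,0,0],
  [0,0,0,0,0,0,0],
  [0,0,0,0,0,0,0],
  [0,0,0,0,0,0,0],
], squeeze=30)

```text
time_s: 7.8
eef_pos: [0.5059, 0.3208, 0.104]
ee_rot: [179.7, -0.1, 152.7]
force: [2.5, 1.9, -7.4]
gripper_width: 0.0131
```

```bash
python3 - <<'E'
from h import *
st()
E
```

```text
t 7.8 p [0.5059 0.3208 0.104 ] r [ 1.797e+02 -1.000e-01  1.527e+02] f [ 2.5  1.9 -7.4] w 0.0131
```

Request:
move_arm([
  [0,0,-5,0,0,0,0],
  [0,0,-5,0,0,0,0],
  [0,0,-5,0,0,0,0],
  [0,0,-5,0,0,0,0],
  [0,0,-5,0,0,0,0],
  [0,0,-5,0,0,0,0],
  [0,0,-5,0,0,0,0],
  [0,0,-5,0,0,0,0],
  [0,0,-5,0,0,0,0],
  [0,0,-5,0,0,0,0],
  [0,0,-5,0,0,0,0],
  [0,0,-5,0,0,0,0],
  [0,0,0,0,0,0,0],
])

```text
time_s: 8.88
eef_pos: [0.5059, 0.3209, 0.104]
ee_rot: [179.7, 0.2, -144.3]
force: [2.6, 1.9, -7.8]
gripper_width: 0.0131
```

```bash
python3 - <<'E'
from h import *
st(); snap('wrist','w3'); crop('w3',185,160,325,325,4.5,'c6')
E
```

```text
t 8.88 p [0.5059 0.3209 0.104 ] r [ 179.7    0.2 -144.3] f [ 2.6  1.9 -7.8] w 0.0131
```

View pics/w3.png

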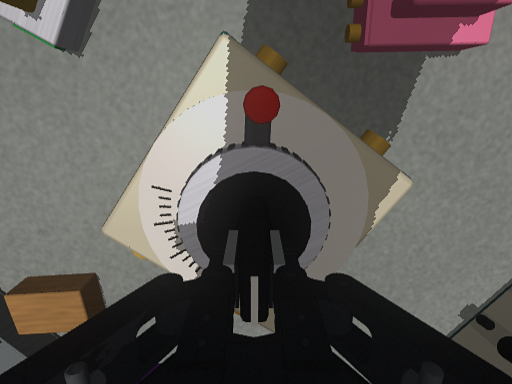

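Request:
move_arm([
  [0,0,0,0,0,0,0.05],
  [0,0,0,0,0,0,0.05],
  [0,0,0,0,0,0,0.05],
  [0,0,0,0,0,0,0.05],
  [0,0,0,0,0,0,0.05],
  [0,0,0,0,0,-0.03,0.05],
  [0,0,0,0,0,-0.03,0.05],
  [0,0,0,-0.02,0,-0.03,0.05],
  [0,0,0,-0.03,0,-0.01,0.06],
  [0,0,0,-0.03,0,0,0.06],
  [0,0,0,0,0,0,0.06],
  [0,0,0,0,0,0,0.06],
])

```text
time_s: 9.93
eef_pos: [0.5727, 0.3666, 0.212]
ee_rot: [179.7, 0.4, -145.5]
force: [-0.7, 0.9, -0.2]
gripper_width: 0.0604
```

```bash
python3 - <<'E'
from h import *
st(); snap('wrist','w4'); crop('w4',165,130,345,310,4,'c7')
E
```

```text
t 9.93 p [0.5727 0.3666 0.212 ] r [ 179.7    0.4 -145.5] f [-0.7  0.9 -0.2] w 0.0604
```

View pics/w4.png

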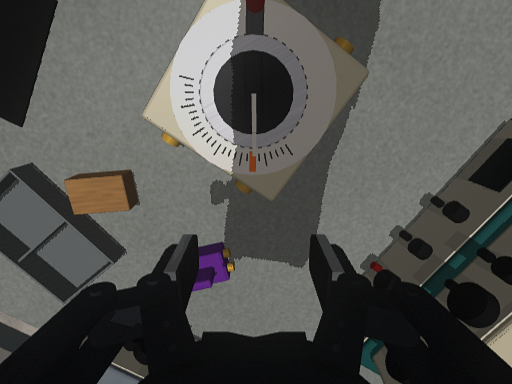

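View pics/c7.png

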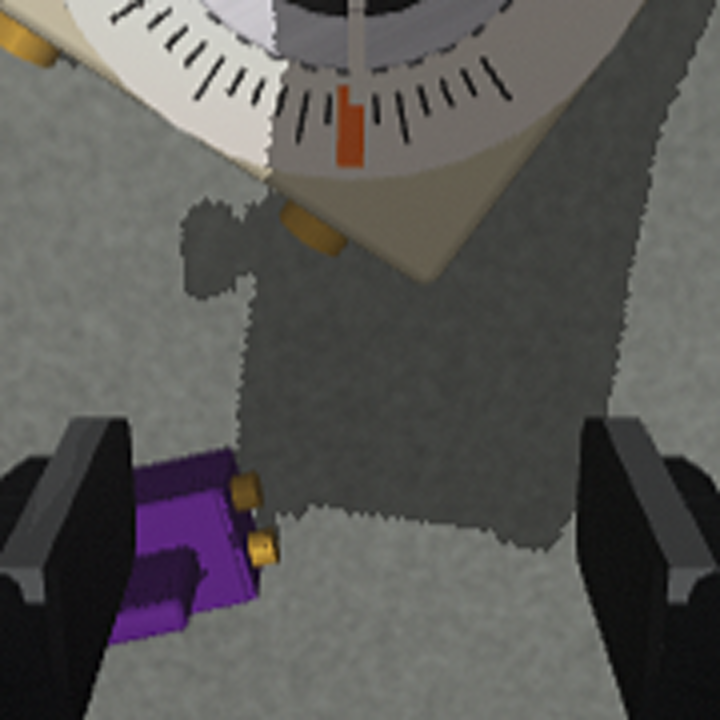

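```bash
python3 - <<'E'
from h import *
crop('w4',205,50,305,185,6,'c8')
L=load('w4');P=cloud(L)
for v in range(94,160,6): print(v,np.round(P[v,253],4),L['im'][v,253])
E
```

```text
94 [0.5068 0.32   0.1337] [111 106 102]
100 [0.5102 0.3224 0.1355] [115 111 105]
106 [0.5137 0.3248 0.134 ] [117 111 107]
112 [0.5172 0.3272 0.1354] [116 111 107]
118 [0.5209 0.3297 0.1328] [115 109 105]
124 [0.5244 0.3322 0.1343] [115 110 105]
130 [0.5282 0.3348 0.133 ] [116 112 107]
136 [0.5369 0.341  0.0851] [115 110 106]
142 [0.5414 0.3441 0.0853] [115 110 104]
148 [0.5461 0.3473 0.0854] [114 110 103]
154 [0.5507 0.3505 0.0856] [114 112 107]
```

View pics/c8.png

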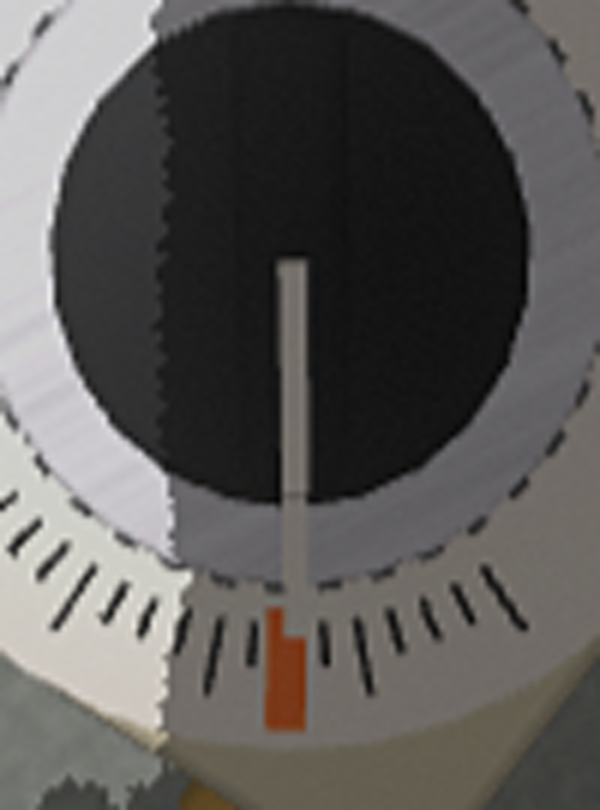

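```bash
python3 - <<'E'
from h import *
L=load('w4')
f=lambda u,v,z:pt(L,205+u/6-.42,50+v/6-.42,z)[:2]
tip=f(296,636,.0855);p0=f(292,262,.134);p1=f(296,490,.134);q0=f(296,510,.0855)
mi=f(286,608,.05);mo=f(286,730,.05)
ang=lambda d:np.degrees(np.arctan2(d[1],d[0]))
print(tip,p0,p1,q0,mi,mo)
print('ptr ang',ang(p1-p0),ang(tip-q0),'tip-p0',ang(tip-p0),'mark own',ang(mo-mi))
for a in([.5065,.3205],[.5055,.3194],[.506,.3208]):
    a=np.array(a); print(a,ang(tip-a),np.hypot(*(tip-a)),ang(mi-a),np.hypot(*(mi-a)),ang(mo-a), 'p1',ang(p1-a))
E
```

```text
[0.55149814 0.35209156] [0.50627881 0.31989359] [0.52845035 0.33580125] [0.53527377 0.3408827 ] [0.55398873 0.3519155 ] [0.57242586 0.36460425]
ptr ang 35.65871800019155 34.63927399368312 tip-p0 35.45238610120406 mark own 34.53643745911306
[0.5065 0.3205] 35.07130027854746 0.05498053624422815 33.48606439275377 0.056939552214469516 33.782436228789486 p1 34.879752925510765
[0.5055 0.3194] 35.40197346580966 0.056431968607591115 33.844953169735795 0.05838162511955938 34.03657952286804 p1 35.55113204778431
[0.506  0.3208] 34.518432579340335 0.05521994720321799 32.95904273928405 0.05719346148640226 33.402688282343036 p1 33.75071152184478
```

```bash
python3 - <<'E'
from h import *
plan([.4430,.2790,.16],-149,6)
E
```

```text
t 9.98 p [0.5724 0.3664 0.2116] r [ 179.7    0.3 -145.5] f [-0.6 -0.1 -0. ] w 0.0595
rows 6 turn [0.06 0.05 0.59] shift [ 0.0261 -0.0005  0.0085] | total [0.1565 0.0011 0.0507]
```

Request:
move_arm([
  [0,0,0.6,0.026,0,0.003,0.06],
  [0,0,0.6,0.026,0,0.003,0.06],
  [0,0,0.6,0.026,0,0.006,0.06],
  [0,0,0.6,0.026,0,0.008,0.06],
  [0,0,0.6,0.026,0,0.008,0.06],
  [0,0,0.6,0.026,0,0.008,0.06],
  [0,0,0,0,0,0,0.06],
])

```text
time_s: 10.57
eef_pos: [0.4294, 0.275, 0.1694]
ee_rot: [179.6, -0.0, -149.4]
force: [1.2, 1.0, 0.5]
gripper_width: 0.0601
```

```bash
python3 - <<'E'
from h import *
plan([.4430,.2790,.088],-149,4)
E
```

```text
t 10.57 p [0.4294 0.275  0.1694] r [ 179.6   -0.  -149.4] f [1.2 1.  0.5] w 0.0601
rows 4 turn [ 0.1  -0.   -0.09] shift [-0.0034 -0.001   0.0203] | total [-0.0138 -0.004   0.0813]
```

Request:
move_arm([
  [0.1,0,0,-0.0065,-0.002,0.005,0.06],
  [0.1,0,0,-0.0065,-0.002,0.01,0.06],
  [0,0,0,0,0,0.022,0.06],
  [0,0,0,0,0,0.022,0.06],
  [0,0,0,0,0,0.016,0.06],
  [0,0,0,0,0,0,0.06],
])

```text
time_s: 11.07
eef_pos: [0.4463, 0.2791, 0.09]
ee_rot: [179.9, 0.3, -149.4]
force: [-0.6, 0.4, 0.1]
gripper_width: 0.0602
```

```bash
python3 - <<'E'
from h import *
plan([.4430,.2790,.088],-149,1)
E
```

```text
t 11.07 p [0.4463 0.2791 0.09  ] r [ 179.9    0.3 -149.4] f [-0.6  0.4  0.1] w 0.0602
rows 1 turn [ 0.11  0.25 -0.4 ] shift [0.0029 0.0015 0.002 ] | total [0.0029 0.0015 0.002 ]
```

Request:
move_arm([
  [0,0,0,0.003,0.0015,0.001,0],
  [0,0,0,0,0,0,0],
  [0,0,0,0,0,0,0],
  [0,0,0,0,0,0,0],
  [0,0,0,0,0,0,0],
  [0,0,0,0,0,0,0],
  [0,0,0,0,0,0,0],
], squeeze=40)

```text
time_s: 11.65
eef_pos: [0.4447, 0.2797, 0.089]
ee_rot: [179.9, 0.2, -149.4]
force: [1.8, 1.2, -8.5]
gripper_width: 0.0148
```

```bash
python3 - <<'E'
from h import *
swing([.506,.3200],-63,15)
E
```

```text
t 11.65 p [0.4447 0.2797 0.089 ] r [ 179.9    0.2 -149.4] f [ 1.8  1.2 -8.5] w 0.0148
r 0.07335717286640325 ang -146.70429067780793
turn z 4.2 shift [0.0001 0.0054 0.    ] n 15
```

Request:
move_arm([
  [0,0,4.2,0.0001,0.0055,0,0],
  [0,0,4.2,0.0001,0.0055,0,0],
  [0,0,4.2,0.0001,0.0055,0,0],
  [0,0,4.2,0.0001,0.0055,0,0],
  [0,0,4.2,0.0001,0.0055,0,0],
  [0,0,4.2,0.0001,0.0055,0,0],
  [0,0,4.2,0.0001,0.0055,0,0],
  [0,0,4.2,0.0001,0.0055,0,0],
  [0,0,4.2,0.0001,0.0055,0,0],
  [0,0,4.2,0.0001,0.0055,0,0],
  [0,0,4.2,0.0001,0.0055,0,0],
  [0,0,0,0,0,0,0],
])

```text
time_s: 12.65
eef_pos: [0.4342, 0.3383, 0.089]
ee_rot: [180.0, 0.2, 162.2]
force: [1.8, 6.4, -8.9]
gripper_width: 0.0145
```

```bash
python3 - <<'E'
from h import *
swing([.506,.3200],-16,4)
E
```

```text
t 12.65 p [0.4342 0.3383 0.089 ] r [180.    0.2 162.2] f [ 1.8  6.4 -8.9] w 0.0145
r 0.07405129880244167 ang 165.68187512944925
turn z 4.0 shift [0.0001 0.0052 0.    ] n 4
```

Request:
move_arm([
  [0,0,3.6,0.0001,0.0055,0,0],
  [0,0,3.6,0.0001,0.0055,0,0],
  [0,0,3.6,0.0001,0.0055,0,0],
  [0,0,2.5,0.0001,0.005,0,0],
  [0,0,0,0,0.003,0,0],
  [0,0,0,0,0,0,0],
])

```text
time_s: 13.15
eef_pos: [0.4409, 0.3558, 0.089]
ee_rot: [-179.4, 0.2, 149.0]
force: [0.3, -0.8, -5.3]
gripper_width: 0.0148
```

```bash
python3 - <<'E'
from h import *
swing([.506,.3200],-3,1)
E
```

```text
t 13.15 p [0.4409 0.3558 0.089 ] r [-179.4    0.2  149. ] f [ 0.3 -0.8 -5.3] w 0.0148
r 0.07427084702598616 ang 151.1870325219445
turn z 3.0 shift [ 0.      0.0039 -0.    ] n 1
```

Request:
move_arm([
  [0,0,1,0,0.003,0,0],
  [0,0,0,0,0.003,0,0],
  [0,0,0,0,0.003,0,0],
  [0,0,0,0,0.003,0,0],
])

```text
time_s: 13.48
eef_pos: [0.4411, 0.3562, 0.0888]
ee_rot: [-178.2, 0.3, 148.4]
force: [-8.9, -18.2, 6.1]
gripper_width: 0.0146
```

```bash
python3 - <<'E'
from h import *
swing([.506,.3200],-3,1)
E
```

```text
t 13.48 p [0.4411 0.3562 0.0888] r [-178.2    0.3  148.4] f [ -8.9 -18.2   6.1] w 0.0146
r 0.07430775019204557 ang 150.87007883104454
turn z 3.0 shift [ 0.0001  0.0039 -0.0001] n 1
```

Now it's against the stop (18 N). I'll release, rise and check.

Request:
move_arm([
  [0,0,0,0,-0.0005,0,0.0],
  [0,0,0,0,0,0,0.06],
  [0,0,0,0,0,0,0.06],
  [0,0,0,0,0,0,0.06],
  [0,0,0,0,0,0,0.06],
  [0,0,0,0,0,0,0.06],
  [-0.5,0,0,0,0,-0.02,0.06],
  [-0.5,0,0,0,0,-0.03,0.06],
  [-0.5,0,0,-0.01,0,-0.03,0.06],
  [-0.5,0,0,-0.03,0,-0.03,0.06],
  [0,0,0,-0.03,0,-0.02,0.06],
  [0,0,0,-0.03,0,0,0.06],
  [0,0,0,-0.03,0,0,0.06],
  [0,0,0,0,0,0,0.06],
  [0,0,0,0,0,0,0.06],
])

```text
time_s: 14.73
eef_pos: [0.5571, 0.2876, 0.2293]
ee_rot: [179.3, 0.6, 149.1]
force: [-0.3, 0.3, -0.5]
gripper_width: 0.0598
```

```bash
python3 - <<'E'
from h import *
st(); snap('wrist','w5'); st()
E
```

```text
t 14.73 p [0.5571 0.2876 0.2293] r [179.3   0.6 149.1] f [-0.3  0.3 -0.5] w 0.0598
t 14.78 p [0.557  0.2877 0.2291] r [179.4   0.6 149.1] f [-0.4 -1.  -0.5] w 0.0601
```

View pics/w5.png

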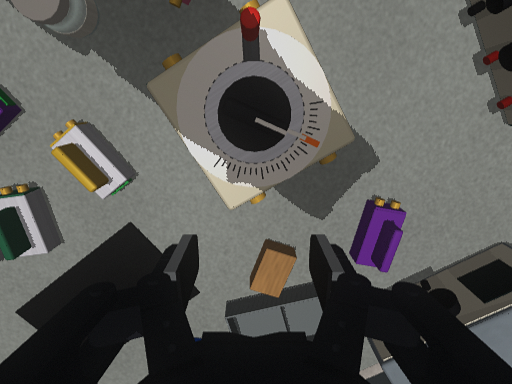

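```bash
python3 - <<'E'
from h import *
crop('w5',195,0,355,190,4,'c9')
E
```

```text
(no output)
```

View pics/c9.png

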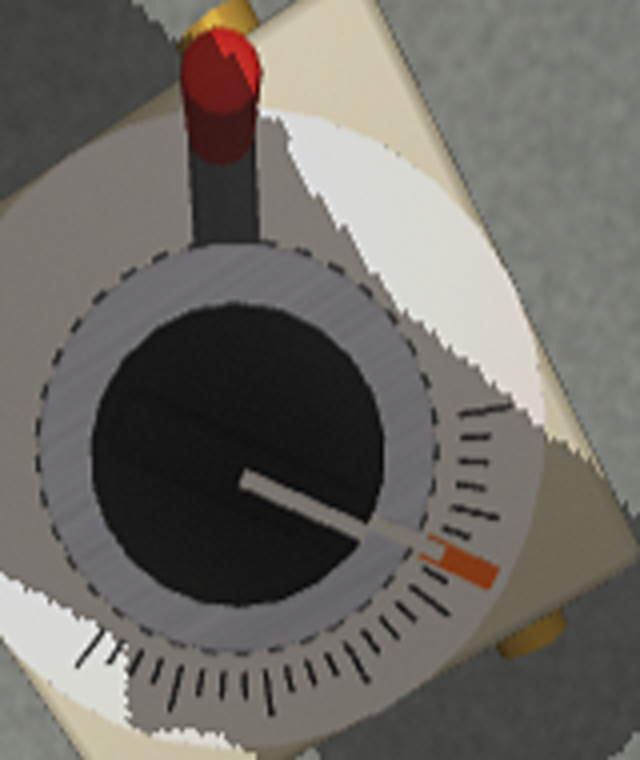

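```bash
python3 - <<'E'
from h import *
L=load('w5')
f=lambda u,v,z:pt(L,195+u/4-.4,0+v/4-.4,z)[:2]
tip=f(443,550,.0855);p0=f(243,480,.134);mi=f(425,545,.05);mo=f(490,578,.05);post=f(221,72,.121)
ang=lambda d:np.degrees(np.arctan2(d[1],d[0]))
for a in([.506,.3200],p0):
    a=np.array(a)
    for q in(tip,mi,mo,post): print(np.round(q,4),round(ang(q-a),2),round(np.hypot(*(q-a)),4))
print(ang(tip-p0),ang(mo-mi))
E
```

```text
[0.5505 0.3526] 36.26 0.0552
[0.5543 0.3523] 33.77 0.0581
[0.5719 0.3637] 33.57 0.0791
[0.4401 0.3549] 152.13 0.0746
[0.5505 0.3526] 36.9 0.0546
[0.5543 0.3523] 34.35 0.0575
[0.5719 0.3637] 34.0 0.0784
[0.4401 0.3549] 152.34 0.0754
36.89525462178915 33.03507453272653
```

```bash
python3 - <<'E'
from h import *
plan([.5026,-.220,.25],90,15)
L=load('top0')
g=lambda u,v,z:np.round(pt(L,220+u/3.8-.4,100+v/3.8-.4,z),4)
print('plunger',g(482,311,.146),g(536,311,.146),'handle top',g(618,273,.112),g(618,355,.112))
E
```

```text
t 14.78 p [0.557  0.2877 0.2291] r [179.4   0.6 149.1] f [-0.4 -1.  -0.5] w 0.0601
rows 15 turn [0.06 0.01 3.94] shift [-0.0282 -0.0217 -0.0014] | total [-0.214  -0.4634 -0.024 ]
plunger [ 0.5027 -0.2092  0.146 ] [ 0.503 -0.253  0.146] handle top [ 0.5386 -0.3298  0.112 ] [ 0.4702 -0.3288  0.112 ]
```

Request:
move_arm([
  [0.1,0,3.95,-0.0282,-0.0217,-0.003,0.06],
  [0.1,0,3.95,-0.0282,-0.0217,-0.003,0.06],
  [0.1,0,3.95,-0.0282,-0.0217,-0.003,0.06],
  [0.1,0,3.95,-0.0282,-0.0217,-0.003,0.06],
  [0.1,0,3.95,-0.0282,-0.0217,-0.003,0.06],
  [0,0,3.95,-0.0282,-0.0217,-0.003,0.06],
  [0,0,3.95,-0.0282,-0.0217,-0.003,0.06],
  [0,0,3.95,-0.0282,-0.0217,-0.003,0.06],
  [0,0,3.95,-0.0282,-0.0217,-0.003,0.06],
  [0,0,3.95,-0.0282,-0.0217,-0.003,0.06],
  [0,0,3.95,-0.0282,-0.0217,-0.003,0.06],
  [0,0,3.95,-0.0282,-0.0217,-0.003,0.06],
  [0,0,3.95,-0.0282,-0.0217,-0.003,0.06],
  [0,0,3.95,-0.0282,-0.0217,-0.003,0.06],
  [0,0,3.95,-0.0282,-0.0217,-0.003,0.06],
  [0,0,0,0,0,0,0.06],
  [0,0,0,0,0,0,0.06],
])

```text
time_s: 16.2
eef_pos: [0.486, -0.2249, 0.2724]
ee_rot: [179.9, -0.0, 88.1]
force: [0.8, 0.2, 0.5]
gripper_width: 0.0599
```

```bash
python3 - <<'E'
from h import *
st(); snap('wrist','w6'); snap('scene','s6'); snap('top','t6')
plan([.5028,-.231,.18],90,2)
E
```

```text
t 16.2 p [ 0.486  -0.2249  0.2724] r [179.9  -0.   88.1] f [0.8 0.2 0.5] w 0.0599
t 16.35 p [ 0.487  -0.2237  0.2723] r [179.9  -0.   88.3] f [0.5 0.3 0.3] w 0.06
rows 2 turn [ 0.06 -0.   -0.84] shift [-0.0035  0.0079  0.0461] | total [-0.0069  0.0158  0.0923]
```

View pics/w6.png

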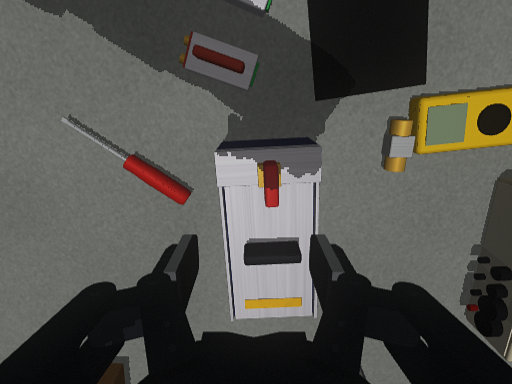

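View pics/t6.png

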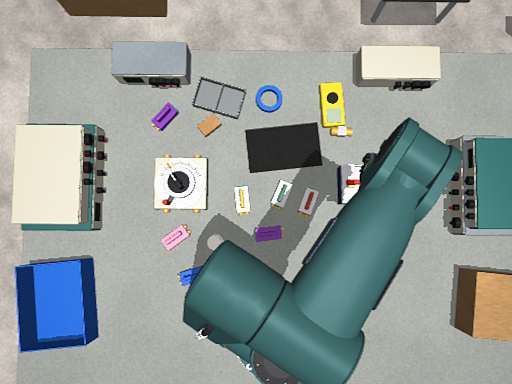

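The wrist view shows the plunger bar at (271,162)–(272,206) and the lid handle at (272,252). The top view confirms that the lock is back and the pointer is on the mark.

```bash
python3 - <<'E'
from h import *
crop('w6',200,130,340,330,4,'c10')
L=load('w6');P=cloud(L);im=L['im'].astype(int);V,U=np.mgrid[0:384,0:512]
b=(U>210)&(U<330)&(V>130)&(V<330)&(L['d']>0)
def mr(n,m):
    q=P[m]; print(n,len(q),np.round(q.mean(0),4),np.round(q.min(0),4),np.round(q.max(0),4),cv2.minAreaRect(q[:,:2].astype(np.float32)*1000))
z=P[...,2]
mr('pl',b&(abs(z-.146)<.004)); mr('h',b&(abs(z-.112)<.004)&(V>235)&(im.sum(-1)<200))
mr('lid',b&(abs(z-.077)<.004)&(V>190))
mr('case',b&(z>.06)&(z<.085))
E
```

```text
pl 588 [ 0.5038 -0.23    0.1455] [ 0.4969 -0.2522  0.1421] [ 0.5108 -0.2091  0.1477] ((503.90093994140625, -230.66746520996094), (13.929415702819824, 43.04405975341797), 0.5232035517692566)
h 607 [ 0.5058 -0.3317  0.1114] [ 0.4717 -0.34    0.1081] [ 0.5396 -0.325   0.1136] ((505.579345703125, -332.6244812011719), (67.84819030761719, 14.284059524536133), 0.8944599628448486)
lid 9629 [ 0.5038 -0.3479  0.0762] [ 0.4428 -0.4511  0.073 ] [ 0.5695 -0.2553  0.081 ] ((506.34857177734375, -352.25531005859375), (123.90412139892578, 196.14404296875), 1.038974404335022)
case 10887 [ 0.504  -0.3382  0.0759] [ 0.4418 -0.4517  0.0603] [ 0.5695 -0.202   0.085 ] ((505.885498046875, -326.7275390625), (123.9572982788086, 247.59979248046875), 1.1721537113189697)
```

View pics/c10.png

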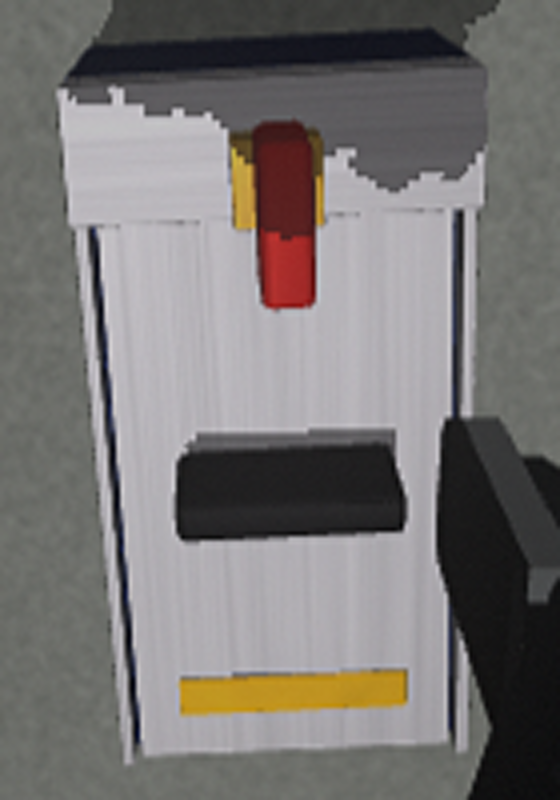

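```bash
python3 - <<'E'
from h import *
plan([.5039,-.2307,.115],90.7,6)
E
```

```text
t 16.35 p [ 0.487  -0.2237  0.2723] r [179.9  -0.   88.3] f [0.5 0.3 0.3] w 0.06
rows 6 turn [ 0.02 -0.   -0.4 ] shift [-0.0011  0.0028  0.0262] | total [-0.0065  0.0168  0.1573]
```

Request:
move_arm([
  [0,0,-0.8,-0.0022,0.0056,0.015,0.06],
  [0,0,-0.8,-0.0022,0.0056,0.02,0.06],
  [0,0,-0.8,-0.0022,0.0056,0.03,0.06],
  [0,0,0,0,0,0.025,0.06],
  [0,0,0,0,0,0,0.06],
])

```text
time_s: 16.77
eef_pos: [0.5086, -0.2245, 0.18]
ee_rot: [179.7, 0.1, 91.6]
force: [-1.4, 0.4, -0.3]
gripper_width: 0.0602
```

```bash
python3 - <<'E'
from h import *
plan([.5039,-.2307,.115],90.7,4)
E
```

```text
t 16.77 p [ 0.5086 -0.2245  0.18  ] r [1.797e+02 1.000e-01 9.160e+01] f [-1.4  0.4 -0.3] w 0.0602
rows 4 turn [0.08 0.02 0.22] shift [-0.0015 -0.0013  0.0163] | total [-0.006  -0.0052  0.065 ]
```

Request:
move_arm([
  [0,0,0.3,-0.002,-0.0018,0.01,0.06],
  [0,0,0.3,-0.002,-0.0018,0.018,0.06],
  [0,0,0.3,-0.002,-0.0018,0.018,0.06],
  [0,0,0,0,0,0.016,0.06],
  [0,0,0,0,0,0,0.06],
])

```text
time_s: 17.18
eef_pos: [0.507, -0.2257, 0.1198]
ee_rot: [179.6, 0.1, 91.2]
force: [0.4, -0.6, -0.9]
gripper_width: 0.0598
```

```bash
python3 - <<'E'
from h import *
plan([.5039,-.2307,.115],90.7,1)
E
```

```text
t 17.18 p [ 0.507  -0.2257  0.1198] r [1.796e+02 1.000e-01 9.120e+01] f [ 0.4 -0.6 -0.9] w 0.0598
rows 1 turn [0.4  0.08 0.54] shift [-0.0049 -0.0033  0.0048] | total [-0.0049 -0.0033  0.0048]
```

Request:
move_arm([
  [0.3,0,0.5,-0.005,-0.0035,0.005,0.04],
  [0,0,0,-0.001,0,0.002,0.04],
  [0,0,0,0,0,0,0.03],
])

```text
time_s: 17.43
eef_pos: [0.5052, -0.2313, 0.1156]
ee_rot: [179.8, 0.1, 90.9]
force: [-0.4, 0.2, 0.6]
gripper_width: 0.0302
```

```bash
python3 - <<'E'
from h import *
plan([.5039,-.2307,.115],90.7,1)
E
```

```text
t 17.43 p [ 0.5052 -0.2313  0.1156] r [1.798e+02 1.000e-01 9.090e+01] f [-0.4  0.2  0.6] w 0.0302
rows 1 turn [0.18 0.15 0.18] shift [ 0.0006 -0.0013  0.0006] | total [ 0.0006 -0.0013  0.0006]
```

Request:
move_arm([
  [0,0,0,0,-0.001,0,0],
  [0,0,0,0,0,0,0],
  [0,0,0,0,0,0,0],
  [0,0,0,0,0,0,0],
  [0,0,0,0,0,0,0],
  [0,0,0,0,0,0,0],
], squeeze=70)

```text
time_s: 17.93
eef_pos: [0.5037, -0.2315, 0.1173]
ee_rot: [179.9, 0.2, 90.9]
force: [-0.8, -0.7, -6.1]
gripper_width: 0.0128
```

```bash
python3 - <<'E'
from h import *
st()
E
```

```text
t 17.93 p [ 0.5037 -0.2315  0.1173] r [179.9   0.2  90.9] f [-0.8 -0.7 -6.1] w 0.0128
```

Request:
move_arm([
  [0,0,0,0,0,-0.004,0],
  [0,0,0,0,0,-0.004,0],
  [0,0,0,0,0,-0.004,0],
  [0,0,0,0,0,-0.004,0],
  [0,0,0,0,0,0,0],
])

```text
time_s: 18.35
eef_pos: [0.5036, -0.2314, 0.1339]
ee_rot: [179.9, 0.1, 90.9]
force: [1.5, -2.0, -11.4]
gripper_width: 0.013
```

```bash
python3 - <<'E'
from h import *
st()
E
```

```text
t 18.35 p [ 0.5036 -0.2314  0.1339] r [1.799e+02 1.000e-01 9.090e+01] f [  1.5  -2.  -11.4] w 0.013
```

Request:
move_arm([
  [0,0,-5,0,0,0,0],
  [0,0,-6,0,0,0,0],
  [0,0,-6,0,0,0,0],
  [0,0,-6,0,0,0,0],
  [0,0,-6,0,0,0,0],
  [0,0,-6,0,0,0,0],
  [0,0,-6,0,0,0,0],
  [0,0,-6,0,0,0,0],
  [0,0,-6,0,0,0,0],
  [0,0,-6,0,0,0,0],
  [0,0,-6,0,0,0,0],
  [0,0,-4,0,0,0,0],
  [0,0,0,0,0,0,0],
])

```text
time_s: 19.43
eef_pos: [0.5044, -0.2306, 0.1337]
ee_rot: [179.9, 0.1, 163.3]
force: [1.4, -3.0, -12.0]
gripper_width: 0.013
```

```bash
python3 - <<'E'
from h import *
st()
E
```

```text
t 19.43 p [ 0.5044 -0.2306  0.1337] r [1.799e+02 1.000e-01 1.633e+02] f [  1.4  -3.  -12. ] w 0.013
```

Request:
move_arm([
  [0,0,0,0,0,0.003,0],
  [0,0,0,0,0,0.001,0],
  [0,0,0,0,0,0,0.04],
  [0,0,0,0,0,0,0.05],
  [0,0,0,0,0,0,0.05],
  [0,0,0,0,0,0,0.05],
  [0,0,0,0,0,0,0.05],
  [0,0,0,0,0,0,0.05],
  [0,0,0,0,0,-0.02,0.05],
  [0,0,0,0,0,-0.03,0.05],
  [0,0,0,0,0,-0.03,0.05],
  [0,0,0,0,0,-0.03,0.05],
  [0,0,0,0,0,-0.03,0.05],
  [0,0,0,0,0,0,0.05],
])

```text
time_s: 20.6
eef_pos: [0.5031, -0.2298, 0.2776]
ee_rot: [179.9, 0.2, 162.6]
force: [0.1, 0.0, 1.1]
gripper_width: 0.0499
```

```bash
python3 - <<'E'
from h import *
st(); snap('wrist','w7');L=load('w7')
plan([.5055,-.3340,.20],180.7,6)
E
```

```text
t 20.6 p [ 0.5031 -0.2298  0.2776] r [179.9   0.2 162.6] f [0.1 0.  1.1] w 0.0499
t 20.65 p [ 0.5028 -0.2296  0.2753] r [1.799e+02 1.000e-01 1.626e+02] f [-0.4  0.   0.7] w 0.05
rows 6 turn [ 0.01  0.02 -3.02] shift [-0.0034 -0.0171  0.0125] | total [-0.0336 -0.099   0.0751]
```

View pics/w7.png

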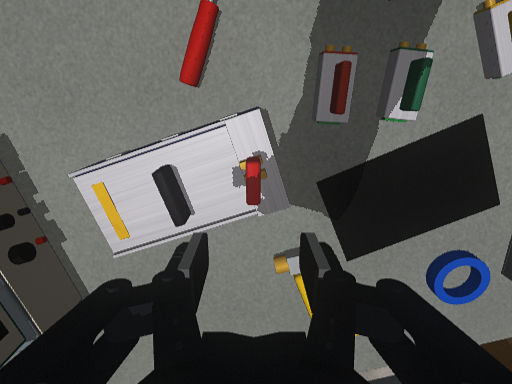

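The plunger bar at (253,180) is now twisted across the case. I'll check its height and remeasure the handle at (171,195).

```bash
python3 - <<'E'
from h import *
L=load('w7');P=cloud(L);im=L['im'].astype(int);V,U=np.mgrid[0:384,0:512]
b=(L['d']>0)&(V<235)
def mr(n,m):
    q=P[m]; print(n,len(q),np.round(np.median(q,0),4),cv2.minAreaRect(q[:,:2].astype(np.float32)*1000))
z=P[...,2]
mr('pl',b&(abs(z-.159)<.004)&(U>220)&(U<290)); mr('h',b&(abs(z-.112)<.004)&(U>130)&(U<200)&(im.sum(-1)<200))
E
```

```text
pl 622 [ 0.5021 -0.231   0.158 ] ((503.3502502441406, -230.98922729492188), (13.713162422180176, 42.9984016418457), 72.19895935058594)
h 687 [ 0.5036 -0.3321  0.1117] ((505.1543273925781, -332.8927001953125), (68.66310119628906, 13.766580581665039), 1.0438042879104614)
```

Request:
move_arm([
  [0,0,-3,-0.0034,-0.0171,0.008,0.05],
  [0,0,-3,-0.0034,-0.0171,0.008,0.05],
  [0,0,-3,-0.0034,-0.0171,0.01,0.05],
  [0,0,-3,-0.0034,-0.0171,0.015,0.05],
  [0,0,-3,-0.0034,-0.0171,0.015,0.05],
  [0,0,-3,-0.0034,-0.0171,0.015,0.05],
  [0,0,0,0,0,0,0.05],
])

```text
time_s: 21.23
eef_pos: [0.5054, -0.3365, 0.1978]
ee_rot: [179.9, 0.1, -178.4]
force: [-0.8, 0.1, -1.4]
gripper_width: 0.0504
```

```bash
python3 - <<'E'
from h import *
plan([.5055,-.3328,.085],181,5)
E
```

```text
t 21.23 p [ 0.5054 -0.3365  0.1978] r [ 1.799e+02  1.000e-01 -1.784e+02] f [-0.8  0.1 -1.4] w 0.0504
rows 5 turn [0.03 0.02 0.11] shift [-0.      0.0007  0.0226] | total [0.     0.0034 0.1128]
```

Request:
move_arm([
  [0,0,0.6,0,0.0034,0.02,0.05],
  [0,0,0,0,0,0.026,0.05],
  [0,0,0,0,0,0.026,0.05],
  [0,0,0,0,0,0.026,0.05],
  [0,0,0,0,0,0.01,0.05],
  [0,0,0,0,0,0,0.04],
])

```text
time_s: 21.73
eef_pos: [0.5034, -0.3303, 0.0825]
ee_rot: [179.7, -0.1, -179.5]
force: [-0.3, -0.2, -0.2]
gripper_width: 0.0403
```

```bash
python3 - <<'E'
from h import *
plan([.5055,-.3328,.085],181,1)
E
```

```text
t 21.73 p [ 0.5034 -0.3303  0.0825] r [ 1.797e+02 -1.000e-01 -1.795e+02] f [-0.3 -0.2 -0.2] w 0.0403
rows 1 turn [ 0.32 -0.05 -0.46] shift [-0.002  -0.0025 -0.0025] | total [-0.002  -0.0025 -0.0025]
```

Request:
move_arm([
  [0.3,0,-0.5,-0.002,-0.0025,-0.003,0.03],
  [0,0,0,0,0,0,0],
  [0,0,0,0,0,0,0],
  [0,0,0,0,0,0,0],
  [0,0,0,0,0,0,0],
  [0,0,0,0,0,0,0],
  [0,0,0,0,0,0,0],
], squeeze=50)

```text
time_s: 22.32
eef_pos: [0.5065, -0.3327, 0.0891]
ee_rot: [-179.9, 0.1, -179.0]
force: [0.7, 0.5, -2.1]
gripper_width: 0.0127
```

```bash
python3 - <<'E'
from h import *
s=st();print(s['wrist_torque'])
E
```

```text
t 22.32 p [ 0.5065 -0.3327  0.0891] r [-1.799e+02  1.000e-01 -1.790e+02] f [ 0.7  0.5 -2.1] w 0.0127
[-0.02476707  0.01378768  0.0357675 ]
```

Request:
move_arm([
  [0,0,0,0,-0.006,0,0],
  [0,0,0,0,-0.006,0,0],
  [0,0,0,0,-0.006,0,0],
  [0,0,0,0,-0.006,0,0],
  [0,0,0,0,-0.006,0,0],
  [0,0,0,0,-0.006,0,0],
  [0,0,0,0,-0.006,0,0],
  [0,0,0,0,-0.006,0,0],
  [0,0,0,0,0,0,0],
])

```text
time_s: 23.07
eef_pos: [0.5072, -0.387, 0.089]
ee_rot: [-179.9, 0.1, -179.0]
force: [-0.3, -0.1, -2.0]
gripper_width: 0.0131
```

```bash
python3 - <<'E'
from h import *
s=st(); snap('wrist','w8')
E
```

```text
t 23.07 p [ 0.5072 -0.387   0.089 ] r [-1.799e+02  1.000e-01 -1.790e+02] f [-0.3 -0.1 -2. ] w 0.0131
```

View pics/w8.png

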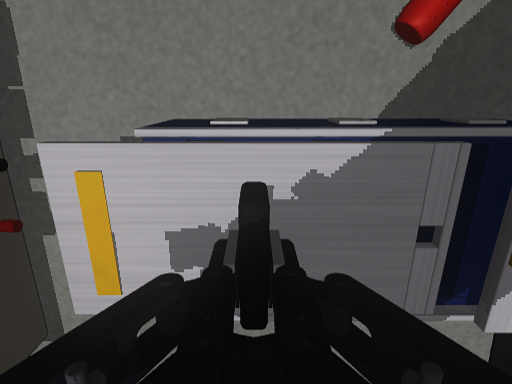

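Request:
move_arm([
  [0,0,0,0,0,-0.008,0],
  [0,0,0,0,0,-0.015,0],
  [0,0,0,0,0,-0.025,0],
  [0,0,0,0,0,-0.025,0],
  [0,0,0,0,0,-0.025,0],
  [0,0,0,0,0,-0.025,0],
  [0,0,0,0,0,-0.02,0],
  [0,0,0,0,0,-0.01,0],
  [0,0,0,0,0,0,0],
], squeeze=80)

```text
time_s: 23.87
eef_pos: [0.5058, -0.3822, 0.2533]
ee_rot: [-180.0, 0.0, -178.9]
force: [-0.5, 0.2, -2.2]
gripper_width: 0.0125
```

```bash
python3 - <<'E'
from h import *
plan([.6330,-.022,.23],187,18)
E
```

```text
t 23.87 p [ 0.5058 -0.3822  0.2533] r [-180.     0.  -178.9] f [-0.5  0.2 -2.2] w 0.0125
rows 18 turn [-0.    0.   -0.33] shift [-0.0084  0.0195  0.0013] | total [-0.1341  0.3577  0.0232]
```

Request:
move_arm([
  [0,0,-0.3,-0.006,0.012,0,0],
  [0,0,-0.3,-0.0085,0.0205,0,0],
  [0,0,-0.3,-0.0085,0.0205,0,0],
  [0,0,-0.3,-0.0085,0.0205,0,0],
  [0,0,-0.3,-0.0085,0.0205,0,0],
  [0,0,-0.3,-0.0085,0.0205,0,0],
  [0,0,-0.3,-0.0085,0.0205,0,0],
  [0,0,-0.3,-0.0085,0.0205,0,0],
  [0,0,-0.3,-0.0085,0.0205,0,0],
  [0,0,-0.3,-0.0085,0.0205,0,0],
  [0,0,-0.3,-0.0085,0.0205,0,0],
  [0,0,-0.3,-0.0085,0.0205,0,0],
  [0,0,-0.3,-0.0085,0.0205,0,0],
  [0,0,-0.3,-0.0085,0.0205,0,0],
  [0,0,-0.3,-0.0085,0.0205,0,0],
  [0,0,-0.3,-0.008,0.02,0,0],
  [0,0,-0.3,-0.007,0.016,0,0],
  [0,0,0,-0.004,0.008,0,0],
  [0,0,0,0,0,0,0],
])

```text
time_s: 25.45
eef_pos: [0.6245, 0.005, 0.2402]
ee_rot: [179.3, -1.0, -173.0]
force: [-0.3, -0.5, -2.4]
gripper_width: 0.0125
```

```bash
python3 - <<'E'
from h import *
plan([.6330,-.022,.032],187,6);snap('wrist','w9');snap('scene','s9')
E
```

```text
t 25.45 p [0.6245 0.005  0.2402] r [ 179.3   -1.  -173. ] f [-0.3 -0.5 -2.4] w 0.0125
rows 6 turn [ 0.12 -0.17 -0.01] shift [-0.0012 -0.0049  0.0347] | total [-0.0088 -0.0304  0.2078]
```

View pics/w9.png

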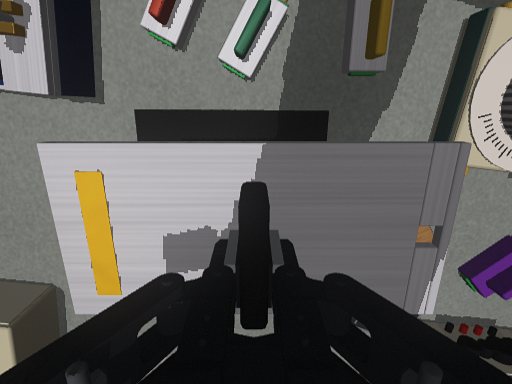

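View pics/s9.png

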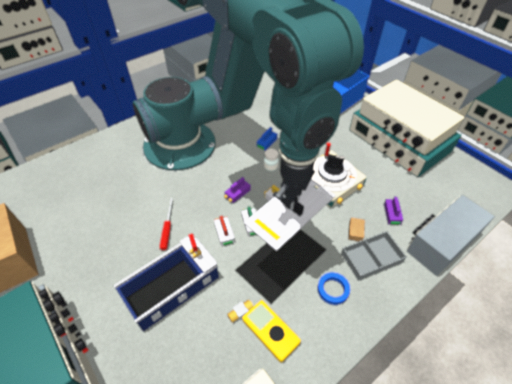

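Request:
move_arm([
  [0.3,-0.4,0,-0.004,-0.012,0.01,0],
  [0.2,-0.3,0,-0.004,-0.012,0.02,0],
  [0.1,-0.2,0,0,-0.005,0.03,0],
  [0,0,0,0,0,0.03,0],
  [0,0,0,0,0,0.03,0],
  [0,0,0,0,0,0.02,0],
  [0,0,0,0,0,0.01,0],
  [0,0,0,0,0,0,0],
])

```text
time_s: 26.22
eef_pos: [0.6331, -0.0354, 0.085]
ee_rot: [-179.9, 0.1, -173.7]
force: [0.1, 0.2, -2.5]
gripper_width: 0.0127
```

```bash
python3 - <<'E'
from h import *
plan([.6330,-.022,.026],187,4)
E
```

```text
t 26.22 p [ 0.6331 -0.0354  0.085 ] r [-1.799e+02  1.000e-01 -1.737e+02] f [ 0.1  0.2 -2.5] w 0.0127
rows 4 turn [-0.04  0.03 -0.17] shift [-0.0003  0.0033  0.0147] | total [-0.0013  0.0134  0.0589]
```

Request:
move_arm([
  [0,0,0,0,0.007,0.01,0],
  [0,0,0,0,0.005,0.018,0],
  [0,0,0,0,0,0.014,0],
  [0,0,0,0,0,0.006,0],
  [0,0,0,0,0,0.004,0],
  [0,0,0,0,0,0,0],
])

```text
time_s: 26.72
eef_pos: [0.6323, -0.029, 0.035]
ee_rot: [-179.7, 0.3, -174.1]
force: [-0.3, -0.3, -2.3]
gripper_width: 0.0124
```

```bash
python3 - <<'E'
from h import *
plan([.6330,-.022,.024],187,1)
E
```

```text
t 26.72 p [ 0.6323 -0.029   0.035 ] r [-179.7    0.3 -174.1] f [-0.3 -0.3 -2.3] w 0.0124
rows 1 turn [-0.26  0.29 -1.07] shift [-0.0014  0.0069  0.011 ] | total [-0.0014  0.0069  0.011 ]
```

Request:
move_arm([
  [-0.2,0.2,0,0,0.003,0.005,0],
  [0,0,0,0,0,0.005,0],
  [0,0,0,0,0,0.003,0],
  [0,0,0,0,0,0,0],
])

```text
time_s: 27.05
eef_pos: [0.6334, -0.0268, 0.0234]
ee_rot: [-179.9, 0.3, -174.1]
force: [-0.8, -0.3, -2.0]
gripper_width: 0.0122
```

```bash
python3 - <<'E'
from h import *
st()
E
```

```text
t 27.05 p [ 0.6334 -0.0268  0.0234] r [-179.9    0.3 -174.1] f [-0.8 -0.3 -2. ] w 0.0122
```

Request:
move_arm([
  [0,0,0,0,0,0.0015,0],
  [0,0,0,0,0,0.0015,0],
  [0,0,0,0,0,0,0],
])

```text
time_s: 27.3
eef_pos: [0.6338, -0.0268, 0.0214]
ee_rot: [-179.9, 0.3, -174.1]
force: [-1.1, 0.3, -0.3]
gripper_width: 0.0127
```

```bash
python3 - <<'E'
from h import *
st()
E
```

```text
t 27.3 p [ 0.6338 -0.0268  0.0214] r [-179.9    0.3 -174.1] f [-1.1  0.3 -0.3] w 0.0127
```

Contact is starting: the weight has come off. I'll release and rise.

Request:
move_arm([
  [0,0,0,0,0,0,0.03],
  [0,0,0,0,0,0,0.04],
  [0,0,0,0,0,0,0.05],
  [0,0,0,0,0,0,0.05],
  [0,0,0,0,0,0,0.05],
  [0,0,0,0,0,-0.01,0.05],
  [0,0,0,0,0,-0.025,0.05],
  [0,0,0,0,0,-0.03,0.05],
  [0,0,0,0,0,-0.03,0.05],
  [0,0,0,0.02,0,-0.03,0.05],
  [0,0,0,0.03,0,-0.03,0.05],
  [0,0,0,0.03,0,-0.01,0.05],
  [0,0,0,0.02,0,0,0.05],
  [0,0,0,0,0,0,0.05],
  [0,0,0,0,0,0,0.05],
])

```text
time_s: 28.55
eef_pos: [0.5302, -0.0369, 0.1999]
ee_rot: [-179.8, 0.6, -174.1]
force: [0.2, 1.1, -0.2]
gripper_width: 0.0501
```

```bash
python3 - <<'E'
from h import *
st();snap('wrist','w10');snap('top','t10');snap('scene','s10')
E
```

```text
t 28.55 p [ 0.5302 -0.0369  0.1999] r [-179.8    0.6 -174.1] f [ 0.2  1.1 -0.2] w 0.0501
```

View pics/w10.png

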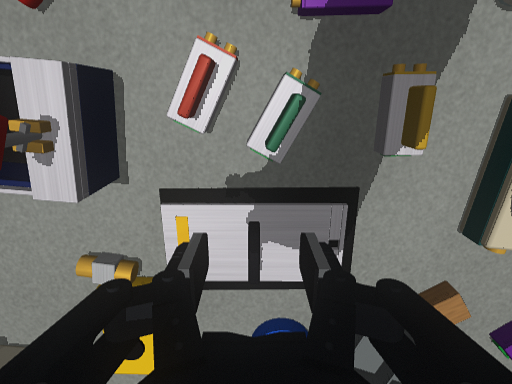

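View pics/t10.png

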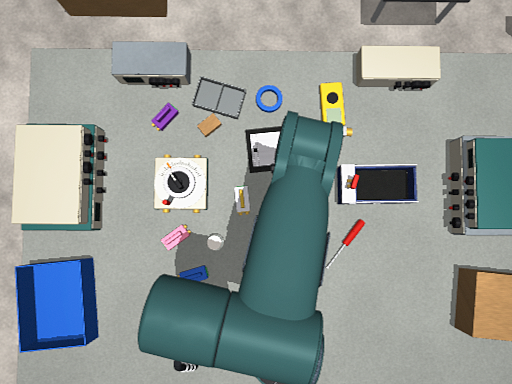

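The lid lies inside the mat's outline. The wrist view shows the modules' handles at red (196,85), green (287,122) and ochre (418,117). I'll measure the modules and the bay.

```bash
cat >> h.py <<'E'
def mods(fn,only=None):
    L=load(fn);P=cloud(L);im=L['im'].astype(int);hsv=cv2.cvtColor(L['im'],cv2.COLOR_RGB2HSV)
    z=P[...,2];H,S,Vv=[hsv[...,i].astype(int) for i in range(3)]
    for n,m in(('red',((H<6)|(H>174))&(S>140)),('green',(abs(H-75)<15)&(S>100)),('ochre',(abs(H-21)<5)&(S>140))):
        if only and n!=only: continue
        m=m&(abs(z-.0615)<.005)&(Vv>35)&(L['d']>0)
        k,lab,stt,_=cv2.connectedComponentsWithStats(m.astype(np.uint8))
        for i in range(1,k):
            if stt[i,4]<25: continue
            q=P[lab==i];r=cv2.minAreaRect(q[:,:2].astype(np.float32)*1000);w,h=r[1];a=r[2] if w>h else r[2]-90
            print(n,stt[i,4],'c',np.round(np.array(r[0])/1000,4),'size',np.round([max(w,h),min(w,h)],1),'xdir',round(a,1),'z',round(np.median(q[:,2]),4))
E
python3 - <<'E'
from h import *
mods('w10');print();mods('t10')
L=load('w10');P=cloud(L);V,U=np.mgrid[0:384,0:512];im=L['im']
m=(U>200)&(U<310)&(V>195)&(V<290)&(abs(P[...,2]-.047)<.004);q=P[m];print(len(q),np.median(q,0),cv2.minAreaRect(q[:,:2].astype(np.float32)*1000))
L=load('t10');P=cloud(L);V,U=np.mgrid[0:384,0:512]
z=P[...,2];m=(U>355)&(U<420)&(V>160)&(V<205)&(z<.03)&(L['d']>0);q=P[m];print('floor',np.median(q,0),q.min(0),q.max(0))
m=(U>330)&(U<425)&(V>155)&(V<210)&(z>.06)&(z<.2)&(L['d']>0);q=P[m];print('case',cv2.minAreaRect(q[:,:2].astype(np.float32)*1000))
E
```

```text
red 788 c [ 0.4504 -0.1027] size [58.1 11.2] xdir -20.2 z 0.0617
green 661 c [ 0.4743 -0.0143] size [58.2 11. ] xdir -23.2 z 0.0616
ochre 890 c [0.4554 0.1171] size [57.6 12.6] xdir 6.9 z 0.0613

ochre 41 c [0.4537 0.1159] size [55.7  8.5] xdir 6.0 z 0.0616
622 [ 0.63163448 -0.02803304  0.04673461] ((633.7476806640625, -27.628734588623047), (69.51878356933594, 13.441924095153809), 5.707458972930908)
floor [ 0.51226177 -0.36931346  0.0055732 ] [ 0.44059226 -0.49042999 -0.01008822] [ 0.59091988 -0.26520524  0.02989723]
case ((505.56304931640625, -330.1046447753906), (124.0565414428711, 250.34193420410156), 0.8530363440513611)
```

```bash
python3 - <<'E'
from h import *
plan([.4504,-.1027,.12],159.8,6)
E
```

```text
t 28.7 p [ 0.531  -0.0368  0.1985] r [-179.8    0.5 -174. ] f [ 0.4 -0.5  0.1] w 0.0496
rows 6 turn [-0.01  0.09  4.36] shift [ 0.0126 -0.0122  0.013 ] | total [ 0.0877 -0.0569  0.0779]
```

Request:
move_arm([
  [0,0,4.4,0.0126,-0.0122,0.009,0.05],
  [0,0,4.4,0.0126,-0.0122,0.011,0.05],
  [0,0,4.4,0.0126,-0.0122,0.012,0.05],
  [0,0,4.4,0.0126,-0.0122,0.012,0.05],
  [0,0,4.4,0.0126,-0.0122,0.012,0.05],
  [0,0,4.4,0.0126,-0.0122,0.012,0.05],
  [0,0,0,0,0,0,0.05],
])

```text
time_s: 29.28
eef_pos: [0.4525, -0.1041, 0.1232]
ee_rot: [179.9, 0.3, 158.5]
force: [-1.2, -0.3, -0.6]
gripper_width: 0.0496
```

```bash
python3 - <<'E'
from h import *
plan([.4504,-.1027,.036],159.8,4)
E
```

```text
t 29.28 p [ 0.4525 -0.1041  0.1232] r [179.9   0.3 158.5] f [-1.2 -0.3 -0.6] w 0.0496
rows 4 turn [ 0.02  0.08 -0.32] shift [0.0007 0.0001 0.0218] | total [0.0029 0.0004 0.0872]
```

Request:
move_arm([
  [0,0.1,-0.6,0.002,0,0.016,0.05],
  [0,0.1,-0.6,0.001,0,0.022,0.05],
  [0,0,0,0,0,0.022,0.05],
  [0,0,0,0,0,0.016,0.05],
  [0,0,0,0,0,0.005,0.05],
  [0,0,0,0,0,0,0.05],
])

```text
time_s: 29.78
eef_pos: [0.4551, -0.1036, 0.0381]
ee_rot: [179.9, 0.0, 160.1]
force: [-0.3, 0.0, -0.1]
gripper_width: 0.0499
```

```bash
python3 - <<'E'
from h import *
plan([.4504,-.1027,.036],159.8,1)
E
```

```text
t 29.78 p [ 0.4551 -0.1036  0.0381] r [179.9   0.  160.1] f [-0.3  0.  -0.1] w 0.0499
rows 1 turn [0.14 0.04 0.32] shift [ 0.0047 -0.0007  0.0021] | total [ 0.0047 -0.0007  0.0021]
```

Request:
move_arm([
  [0,0,0,0.0047,-0.0005,0.002,0.03],
  [0,0,0,0,0,0,0],
  [0,0,0,0,0,0,0],
  [0,0,0,0,0,0,0],
  [0,0,0,0,0,0,0],
  [0,0,0,0,0,0,0],
  [0,0,0,0,0,-0.01,0],
  [0,0,0,0,0,-0.02,0],
  [0,0,0,0,0,-0.03,0],
], squeeze=60)

```text
time_s: 30.53
eef_pos: [0.4496, -0.1017, 0.0966]
ee_rot: [179.8, -0.2, 160.2]
force: [-0.7, -0.3, -2.1]
gripper_width: 0.0108
```

```bash
python3 - <<'E'
from h import *
plan([.507,-.4135,.25],181,12)
E
```

```text
t 30.53 p [ 0.4496 -0.1017  0.0966] r [179.8  -0.2 160.2] f [-0.7 -0.3 -2.1] w 0.0108
rows 12 turn [ 0.02 -0.02 -1.73] shift [-0.0094 -0.0248 -0.0128] | total [-0.1588 -0.2736 -0.1548]
```

Request:
move_arm([
  [0,0,0,0,0,-0.03,0],
  [0,0,0,0,0,-0.035,0],
  [0,0,0,0,0,-0.035,0],
  [0,0,0,0,0,-0.035,0],
  [0,0,-1.7,-0.0094,-0.0248,-0.02,0],
  [0,0,-1.7,-0.0094,-0.0248,-0.001,0],
  [0,0,-1.7,-0.0094,-0.0248,-0.001,0],
  [0,0,-1.7,-0.0094,-0.0248,-0.001,0],
  [0,0,-1.7,-0.0094,-0.0248,-0.001,0],
  [0,0,-1.7,-0.0094,-0.0248,-0.001,0],
  [0,0,-1.7,-0.0094,-0.0248,-0.001,0],
  [0,0,-1.7,-0.0094,-0.0248,-0.001,0],
  [0,0,-1.7,-0.0094,-0.0248,-0.001,0],
  [0,0,-1.7,-0.0094,-0.0248,-0.001,0],
  [0,0,-1.7,-0.0094,-0.0248,-0.001,0],
  [0,0,0,0,0,0,0],
])

```text
time_s: 31.87
eef_pos: [0.4987, -0.4006, 0.2789]
ee_rot: [-179.9, 0.4, -180.0]
force: [1.0, -1.3, -2.5]
gripper_width: 0.011
```

```bash
python3 - <<'E'
from h import *
plan([.507,-.4135,.13],181,4);snap('wrist','w11');
E
```

```text
t 31.87 p [ 0.4987 -0.4006  0.2789] r [-179.9    0.4 -180. ] f [ 1.  -1.3 -2.5] w 0.011
rows 4 turn [-0.02  0.1  -0.24] shift [-0.0019 -0.0032  0.0372] | total [-0.0073 -0.0128  0.1489]
```

View pics/w11.png

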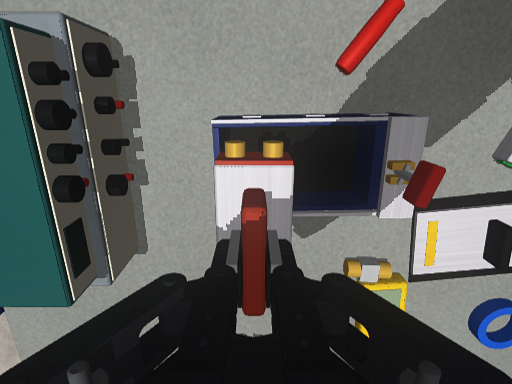

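```bash
python3 - <<'E'
from h import *
L=load('w11');P=cloud(L);im=L['im'].astype(int);V,U=np.mgrid[0:384,0:512];z=P[...,2]
# strips z~.079 and floor z~.006
m=(U>200)&(U<440)&(V>100)&(V<230)&(abs(z-.079)<.003);q=P[m];print(len(q),q.min(0),q.max(0));
for u in(310,330,350,370):
    print(u,[(v,np.round(P[v,u],3).tolist()) for v in list(range(114,134,3))+list(range(198,220,3))])
E
```

```text
1116 [ 0.44137677 -0.45156406  0.07600056] [ 0.56774838 -0.22791564  0.08198431]
310 [(114, [0.441, -0.331, 0.047]), (117, [0.444, -0.335, 0.069]), (120, [0.446, -0.336, 0.078]), (123, [0.451, -0.334, 0.068]), (126, [0.46, -0.322, 0.007]), (129, [0.464, -0.322, 0.006]), (132, [0.468, -0.322, 0.007]), (198, [0.557, -0.322, 0.038]), (201, [0.558, -0.324, 0.049]), (204, [0.557, -0.326, 0.062]), (207, [0.559, -0.327, 0.067]), (210, [0.563, -0.327, 0.068]), (213, [0.563, -0.329, 0.078]), (216, [0.601, -0.312, 0.001]), (219, [0.606, -0.312, 0.0])]
330 [(114, [0.443, -0.299, 0.02]), (117, [0.443, -0.313, 0.078]), (120, [0.446, -0.313, 0.078]), (123, [0.451, -0.31, 0.068]), (126, [0.46, -0.294, 0.006]), (129, [0.464, -0.293, 0.005]), (132, [0.468, -0.293, 0.006]), (198, [0.556, -0.294, 0.041]), (201, [0.557, -0.297, 0.051]), (204, [0.557, -0.299, 0.062]), (207, [0.559, -0.301, 0.069]), (210, [0.562, -0.302, 0.072]), (213, [0.564, -0.303, 0.077]), (216, [0.601, -0.28, -0.0]), (219, [0.606, -0.28, -0.0])]
350 [(114, [0.442, -0.274, 0.028]), (117, [0.443, -0.29, 0.079]), (120, [0.446, -0.29, 0.078]), (123, [0.45, -0.286, 0.069]), (126, [0.46, -0.265, 0.005]), (129, [0.464, -0.265, 0.006]), (132, [0.468, -0.264, 0.005]), (198, [0.556, -0.266, 0.04]), (201, [0.557, -0.269, 0.052]), (204, [0.556, -0.273, 0.064]), (207, [0.559, -0.275, 0.069]), (210, [0.562, -0.275, 0.071]), (213, [0.563, -0.277, 0.079]), (216, [0.601, -0.248, 0.0]), (219, [0.606, -0.248, 0.001])]
370 [(114, [0.441, -0.256, 0.05]), (117, [0.443, -0.266, 0.078]), (120, [0.446, -0.267, 0.079]), (123, [0.451, -0.262, 0.067]), (126, [0.456, -0.254, 0.051]), (129, [0.459, -0.254, 0.052]), (132, [0.463, -0.255, 0.053]), (198, [0.546, -0.249, 0.067]), (201, [0.551, -0.249, 0.067]), (204, [0.555, -0.248, 0.068]), (207, [0.559, -0.247, 0.067]), (210, [0.561, -0.249, 0.073]), (213, [0.563, -0.251, 0.078]), (216, [0.601, -0.216, -0.0]), (219, [0.605, -0.216, 0.002])]
```

Request:
move_arm([
  [0,0,-0.5,-0.006,-0.007,0,0],
  [0,0,-0.5,-0.005,-0.006,0.01,0],
  [0,0,0,0,0,0.03,0],
  [0,0,0,0,0,0.035,0],
  [0,0,0,0,0,0.035,0],
  [0,0,0,0,0,0.02,0],
  [0,0,0,0,0,0,0],
])

```text
time_s: 32.5
eef_pos: [0.5105, -0.4093, 0.143]
ee_rot: [-179.9, 0.5, -178.9]
force: [0.4, 1.1, -1.9]
gripper_width: 0.0105
```

```bash
python3 - <<'E'
from h import *
plan([.5105,-.414,.11],181,1)
E
```

```text
t 32.5 p [ 0.5105 -0.4093  0.143 ] r [-179.9    0.5 -178.9] f [ 0.4  1.1 -1.9] w 0.0105
rows 1 turn [-0.1   0.48  0.06] shift [ 0.0004 -0.0046  0.033 ] | total [ 0.0004 -0.0046  0.033 ]
```

Request:
move_arm([
  [0,0.3,0,0,-0.0045,0.005,0],
  [0,0.2,0,0,0,0.015,0],
  [0,0,0,0,0,0.01,0],
  [0,0,0,0,0,0,0],
])

```text
time_s: 32.83
eef_pos: [0.5113, -0.4137, 0.1143]
ee_rot: [-179.8, 0.0, -178.9]
force: [-0.5, 0.2, -1.8]
gripper_width: 0.0109
```

```bash
python3 - <<'E'
from h import *
plan([.5105,-.414,.043],181,1)
E
```

```text
t 32.83 p [ 0.5113 -0.4137  0.1143] r [-179.8    0.  -178.9] f [-0.5  0.2 -1.8] w 0.0109
rows 1 turn [-0.19  0.01  0.13] shift [ 0.0008 -0.      0.0713] | total [ 0.0008 -0.      0.0713]
```

Request:
move_arm([
  [0,0,0,0.0005,0,0.015,0],
  [0,0,0,0,0,0.018,0],
  [0,0,0,0,0,0.018,0],
  [0,0,0,0,0,0.008,0],
  [0,0,0,0,0,0,0],
])

```text
time_s: 33.25
eef_pos: [0.5136, -0.4169, 0.0597]
ee_rot: [-179.4, 0.4, -178.9]
force: [-0.3, 0.2, -2.5]
gripper_width: 0.0111
```

```bash
python3 - <<'E'
from h import *
plan([.5105,-.414,.041],181,1)
E
```

```text
t 33.25 p [ 0.5136 -0.4169  0.0597] r [-179.4    0.4 -178.9] f [-0.3  0.2 -2.5] w 0.0111
rows 1 turn [-0.58  0.37  0.14] shift [0.0032 0.0031 0.0187] | total [0.0032 0.0031 0.0187]
```

Request:
move_arm([
  [-0.4,0.3,0,0.003,0.003,0.003,0],
  [0,0,0,0.001,0,0.005,0],
  [0,0,0,0,0,0.004,0],
  [0,0,0,0,0,0.003,0],
  [0,0,0,0,0,0,0],
])

```text
time_s: 33.67
eef_pos: [0.5107, -0.4153, 0.0477]
ee_rot: [-179.6, 0.2, -178.9]
force: [-0.3, 0.2, -2.2]
gripper_width: 0.0104
```

```bash
python3 - <<'E'
from h import *
plan([.5105,-.414,.041],181,1)
E
```

```text
t 33.67 p [ 0.5107 -0.4153  0.0477] r [-179.6    0.2 -178.9] f [-0.3  0.2 -2.2] w 0.0104
rows 1 turn [-0.35  0.24  0.14] shift [0.0002 0.0013 0.0067] | total [0.0002 0.0013 0.0067]
```

Request:
move_arm([
  [-0.2,0,0,0,0,0.003,0],
  [0,0,0,0,0,0.002,0],
  [0,0,0,0,0,0.002,0],
  [0,0,0,0,0,0,0],
])

```text
time_s: 34.0
eef_pos: [0.5112, -0.4159, 0.0442]
ee_rot: [-179.7, 0.4, -178.9]
force: [0.2, -0.1, -3.0]
gripper_width: 0.0112
```

```bash
python3 - <<'E'
from h import *
st()
E
```

```text
t 34.0 p [ 0.5112 -0.4159  0.0442] r [-179.7    0.4 -178.9] f [ 0.2 -0.1 -3. ] w 0.0112
```

Request:
move_arm([
  [0,0,0,0,0,0.002,0],
  [0,0,0,0,0,0.002,0],
  [0,0,0,0,0,0.001,0],
  [0,0,0,0,0,0,0],
])

```text
time_s: 34.33
eef_pos: [0.512, -0.4166, 0.0436]
ee_rot: [-179.5, 0.6, -178.8]
force: [-0.6, -0.4, -2.6]
gripper_width: 0.0107
```

```bash
python3 - <<'E'
from h import *
st()
E
```

```text
t 34.33 p [ 0.512  -0.4166  0.0436] r [-179.5    0.6 -178.8] f [-0.6 -0.4 -2.6] w 0.0107
```

Request:
move_arm([
  [-0.3,0.3,0,0.001,0.001,0.005,0],
  [0,0,0,0,0,0.003,0],
  [0,0,0,0,0,0,0],
])

```text
time_s: 34.58
eef_pos: [0.5128, -0.4171, 0.0426]
ee_rot: [-179.4, 0.6, -178.8]
force: [0.9, 0.2, -3.5]
gripper_width: 0.011
```

```bash
python3 - <<'E'
from h import *
st()
E
```

```text
t 34.58 p [ 0.5128 -0.4171  0.0426] r [-179.4    0.6 -178.8] f [ 0.9  0.2 -3.5] w 0.011
```

```bash
python3 - <<'E'
from h import *
s=st();print(s['effort'],s['joint_positions']);snap('wrist','w12');snap('scene','s12');crop('s12',90,210,240,340,5,'c12')
E
```

```text
t 34.58 p [ 0.5128 -0.4171  0.0426] r [-179.4    0.6 -178.8] f [ 0.9  0.2 -3.5] w 0.011
[ 7.78402830e-02 -9.21570969e+01  3.60126150e+01  2.58152755e-01
 -2.11436144e-02  4.01688521e-04] [-46.2147666   33.53634132  -2.57256638  53.06204756   0.07277795
 -47.38665228]
```

View pics/w12.png

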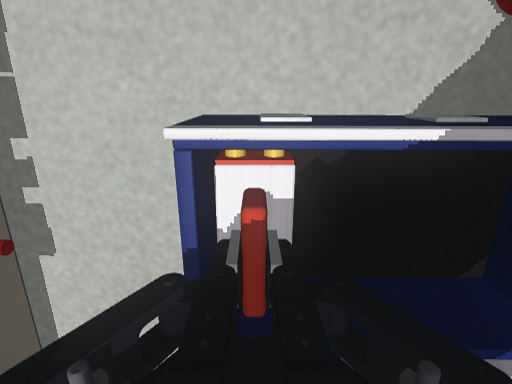

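View pics/c12.png

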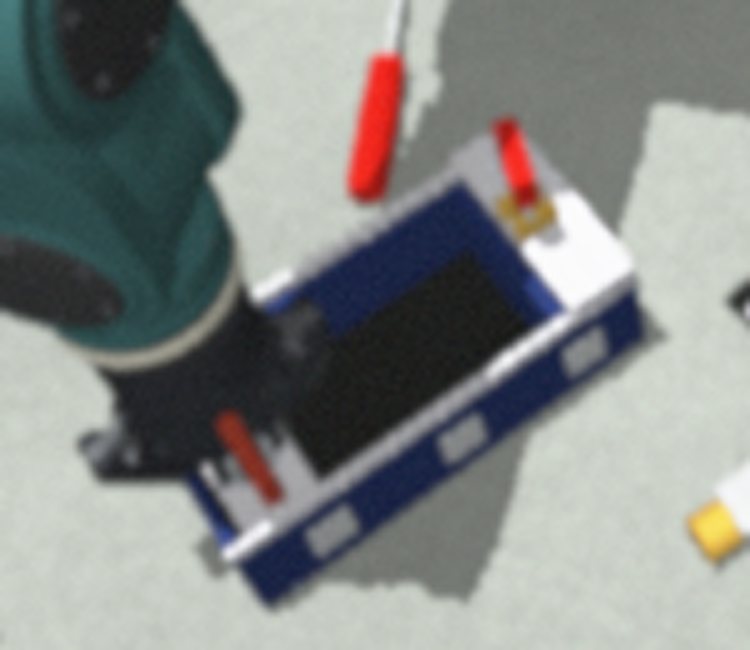

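```bash
python3 - <<'E'
from h import *
L=load('w12');P=cloud(L)
for u,v in((225,180),(225,200),(285,180),(285,200),(254,212),(254,260),(254,300),(255,156),(330,200),(200,150)):print((u,v),np.round(P[v,u],4),L['im'][v,u])
E
```

```text
(225, 180) [ 0.4777 -0.4343  0.0364] [243 241 244]
(225, 200) [ 0.4894 -0.4344  0.036 ] [242 240 242]
(285, 180) [ 0.4767 -0.4021  0.0372] [241 240 242]
(285, 200) [ 0.488  -0.4015  0.0373] [149 147 152]
(254, 212) [ 0.4824 -0.4183  0.0687] [192  71  60]
(254, 260) [ 0.5063 -0.4177  0.0689] [112  37  29]
(254, 300) [ 0.5282 -0.4172  0.0694] [107  31  23]
(255, 156) [ 0.4662 -0.4184  0.0268] [98 52 51]
(330, 200) [ 0.499  -0.368   0.0054] [24 24 24]
(200, 150) [ 0.4592 -0.4444  0.0503] [40 40 51]
```

The body top reads 36–37 mm, so the module is resting on the floor. I'll release it.

Request:
move_arm([
  [0,0,0,0,0,0,0.02],
  [0,0,0,0,0,0,0.03],
  [0,0,0,0,0,0,0.03],
  [0,0,0,0,0,0,0.03],
  [0,0,0,0,0,0,0.03],
  [0,0,0,0,0,-0.01,0.03],
  [0,0,0,0,0,-0.025,0.03],
  [0,0,0,0,0,-0.03,0.03],
  [0,0,0,0,0,-0.035,0.05],
  [0,0,0,0,0,-0.035,0.05],
  [0,0,0,0,0,-0.035,0.05],
  [0,0,0,0,0,-0.03,0.05],
  [0,0,0,0,0,0,0.05],
])

```text
time_s: 35.77
eef_pos: [0.5089, -0.4132, 0.2511]
ee_rot: [-180.0, 0.4, -178.8]
force: [0.6, 0.1, 0.7]
gripper_width: 0.0501
```

```bash
python3 - <<'E'
from h import *
st();snap('wrist','w13');snap('top','t13')
mods('t13')
plan([.4743,-.0143,.24],156.8,13)
E
```

```text
t 35.77 p [ 0.5089 -0.4132  0.2511] r [-180.     0.4 -178.8] f [0.6 0.1 0.7] w 0.0501
green 43 c [ 0.4736 -0.0151] size [54.8  8.5] xdir -21.9 z 0.0614
t 35.87 p [ 0.5084 -0.4126  0.2463] r [ 179.8    0.2 -178.8] f [ 0.5  0.9 -1. ] w 0.0498
rows 13 turn [0.02 0.01 1.88] shift [0.008  0.0299 0.0005] | total [0.0258 0.3989 0.0074]
```

View pics/w13.png

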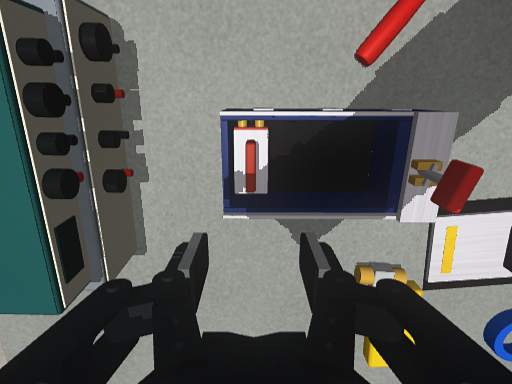

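Red stands flat in the bay at (251,160). Next is the green module.

Request:
move_arm([
  [0,0,1.9,0.008,0.03,-0.002,0.05],
  [0,0,1.9,0.008,0.03,-0.002,0.05],
  [0,0,1.9,0.008,0.03,-0.002,0.05],
  [0,0,1.9,0.008,0.03,-0.002,0.05],
  [0,0,1.9,0.008,0.03,-0.002,0.05],
  [0,0,1.9,0.008,0.03,-0.002,0.05],
  [0,0,1.9,0.008,0.03,-0.002,0.05],
  [0,0,1.9,0.008,0.03,0.005,0.05],
  [0,0,1.9,0.008,0.03,0.015,0.05],
  [0,0,1.9,0.008,0.03,0.02,0.05],
  [0,0,1.9,0.008,0.03,0.02,0.05],
  [0,0,1.9,0.008,0.03,0.02,0.05],
  [0,0,1.9,0.008,0.03,0.01,0.05],
  [0,0,0,0,0,0,0.05],
])

```text
time_s: 37.03
eef_pos: [0.4662, 0.0048, 0.1531]
ee_rot: [179.8, -1.2, 154.8]
force: [0.2, -1.5, -0.5]
gripper_width: 0.0501
```

```bash
python3 - <<'E'
from h import *
plan([.4743,-.0143,.036],156.8,4)
snap('wrist','w14');mods('w14')
E
```

```text
t 37.03 p [0.4662 0.0048 0.1531] r [179.8  -1.2 154.8] f [ 0.2 -1.5 -0.5] w 0.0501
rows 4 turn [ 0.07 -0.3  -0.5 ] shift [-0.0042 -0.0036  0.0292] | total [-0.0179 -0.0143  0.1167]
green 110 c [ 0.4509 -0.0041] size [10.5  8.5] xdir 66.4 z 0.0614
green 327 c [ 0.4855 -0.0184] size [33.4 11. ] xdir -23.3 z 0.0618
ochre 1129 c [0.4549 0.1176] size [59.3 12.1] xdir 7.4 z 0.0615
```

Request:
move_arm([
  [0.1,-0.5,-1,-0.009,-0.007,0.005,0.05],
  [0.1,-0.5,-1,-0.008,-0.006,0.012,0.05],
  [0,0,0,0,0,0.025,0.05],
  [0,0,0,0,0,0.025,0.05],
  [0,0,0,0,0,0.015,0.05],
  [0,0,0,0,0,0,0.05],
])

```text
time_s: 37.58
eef_pos: [0.4746, -0.02, 0.0669]
ee_rot: [-179.9, -0.2, 157.1]
force: [-1.6, 0.4, -0.4]
gripper_width: 0.0502
```

```bash
python3 - <<'E'
from h import *
plan([.4743,-.0143,.036],156.8,1)
E
```

```text
t 37.58 p [ 0.4746 -0.02    0.0669] r [-179.9   -0.2  157.1] f [-1.6  0.4 -0.4] w 0.0502
rows 1 turn [-0.12 -0.23  0.35] shift [0.0024 0.0052 0.0309] | total [0.0024 0.0052 0.0309]
```

Request:
move_arm([
  [0,0,0,0.002,0.005,0.008,0.05],
  [0,0,0,0,0,0.012,0.05],
  [0,0,0,0,0,0.01,0.05],
  [0,0,0,0,0,0,0.05],
])

```text
time_s: 37.92
eef_pos: [0.4748, -0.0161, 0.0367]
ee_rot: [-179.9, -0.2, 157.0]
force: [0.1, 0.3, -0.0]
gripper_width: 0.05
```

```bash
python3 - <<'E'
from h import *
plan([.4743,-.0143,.036],156.8,1)
E
```

```text
t 37.92 p [ 0.4748 -0.0161  0.0367] r [-179.9   -0.2  157. ] f [ 0.1  0.3 -0. ] w 0.05
rows 1 turn [-0.14 -0.2   0.23] shift [0.0012 0.0015 0.0007] | total [0.0012 0.0015 0.0007]
```

Request:
move_arm([
  [0,0,0,0.001,0.001,0,0.03],
  [0,0,0,0,0,0,0],
  [0,0,0,0,0,0,0],
  [0,0,0,0,0,0,0],
  [0,0,0,0,0,0,0],
  [0,0,0,0,0,0,0],
  [0,0,0,0,0,-0.01,0],
  [0,0,0,0,0,-0.025,0],
  [0,0,0,0,0,-0.035,0],
  [0,0,0,0,0,-0.035,0],
  [0,0,0,0,0,-0.035,0],
  [0,0,0,0,0,-0.035,0],
  [0,0,0,0,0,-0.025,0],
  [0,0,0,0,0,0,0],
], squeeze=70)

```text
time_s: 39.08
eef_pos: [0.4728, -0.0141, 0.2483]
ee_rot: [-179.8, -0.3, 157.0]
force: [0.5, 0.0, -1.9]
gripper_width: 0.0103
```

```bash
python3 - <<'E'
from h import *
plan([.510,-.362,.26],181,13);snap('wrist','w15')
E
```

```text
t 39.08 p [ 0.4728 -0.0141  0.2483] r [-179.8   -0.3  157. ] f [ 0.5  0.  -1.9] w 0.0103
rows 13 turn [-0.01 -0.03 -1.84] shift [-0.0084 -0.0258 -0.0009] | total [-0.17   -0.3058 -0.0116]
```

View pics/w15.png

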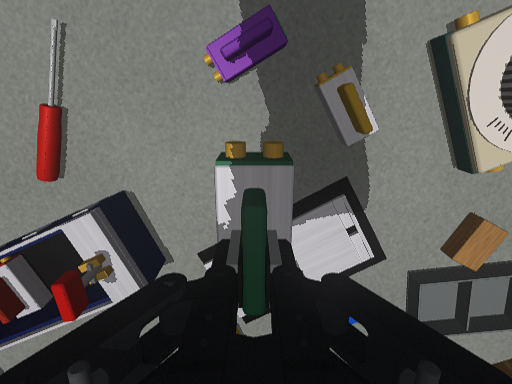

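Green is gripped squarely at (254,250). Carrying it to the case.

Request:
move_arm([
  [0,0,-1.8,-0.0086,-0.0262,-0.003,0],
  [0,0,-1.8,-0.0086,-0.0262,-0.003,0],
  [0,0,-1.8,-0.0086,-0.0262,-0.003,0],
  [0,0,-1.8,-0.0086,-0.0262,-0.002,0],
  [0,0,-1.8,-0.0086,-0.0262,-0.002,0],
  [0,0,-1.8,-0.0086,-0.0262,-0.002,0],
  [0,0,-1.8,-0.0086,-0.0262,-0.002,0],
  [0,0,-1.8,-0.0086,-0.0262,-0.002,0],
  [0,0,-1.8,-0.0086,-0.0262,-0.002,0],
  [0,0,-1.8,-0.0086,-0.0262,-0.002,0],
  [0,0,-1.8,-0.0086,-0.0262,-0.002,0],
  [0,0,-1.8,-0.0086,-0.0262,-0.002,0],
  [0,0,-1.8,-0.0086,-0.0262,-0.002,0],
  [0,0,0,0,0,0,0],
])

```text
time_s: 40.3
eef_pos: [0.508, -0.3808, 0.2527]
ee_rot: [179.1, -1.6, -178.2]
force: [1.6, -1.4, -2.4]
gripper_width: 0.0106
```

```bash
python3 - <<'E'
from h import *
plan([.510,-.362,.13],181,1)
E
```

```text
t 40.3 p [ 0.508  -0.3808  0.2527] r [ 179.1   -1.6 -178.2] f [ 1.6 -1.4 -2.4] w 0.0106
rows 1 turn [ 0.88 -1.6   0.83] shift [-0.006   0.0168  0.1229] | total [-0.006   0.0168  0.1229]
```

Request:
move_arm([
  [0.4,-0.8,0.4,-0.003,0.009,0,0],
  [0.4,-0.8,0.4,-0.002,0.008,0.015,0],
  [0,0,0,0,0,0.03,0],
  [0,0,0,0,0,0.035,0],
  [0,0,0,0,0,0.03,0],
  [0,0,0,0,0,0.01,0],
  [0,0,0,0,0,0,0],
])

```text
time_s: 40.88
eef_pos: [0.5089, -0.3613, 0.1158]
ee_rot: [179.4, -0.5, -179.2]
force: [0.1, 0.7, -2.4]
gripper_width: 0.0106
```

```bash
python3 - <<'E'
from h import *
plan([.510,-.362,.043],181,1)
E
```

```text
t 40.88 p [ 0.5089 -0.3613  0.1158] r [ 179.4   -0.5 -179.2] f [ 0.1  0.7 -2.4] w 0.0106
rows 1 turn [ 0.57 -0.47 -0.2 ] shift [-0.0017 -0.0015  0.0727] | total [-0.0017 -0.0015  0.0727]
```

Request:
move_arm([
  [0.4,-0.4,0,-0.001,-0.002,0.01,0],
  [0.2,0,0,0,0,0.018,0],
  [0,0,0,0,0,0.018,0],
  [0,0,0,0,0,0.01,0],
  [0,0,0,0,0,0,0],
])

```text
time_s: 41.3
eef_pos: [0.5081, -0.3611, 0.0554]
ee_rot: [179.9, -0.2, -179.2]
force: [-0.2, 0.1, -3.3]
gripper_width: 0.0107
```

```bash
python3 - <<'E'
from h import *
plan([.510,-.362,.041],181,1)
E
```

```text
t 41.3 p [ 0.5081 -0.3611  0.0554] r [ 179.9   -0.2 -179.2] f [-0.2  0.1 -3.3] w 0.0107
rows 1 turn [ 0.13 -0.25 -0.21] shift [-0.0019 -0.0009  0.0144] | total [-0.0019 -0.0009  0.0144]
```

Request:
move_arm([
  [0,-0.2,0,-0.002,-0.001,0.006,0],
  [0,0,0,0,0,0.006,0],
  [0,0,0,0,0,0.004,0],
  [0,0,0,0,0,0,0],
])

```text
time_s: 41.63
eef_pos: [0.5113, -0.3623, 0.0453]
ee_rot: [-179.9, 0.2, -179.2]
force: [0.6, 0.4, -2.4]
gripper_width: 0.0104
```

```bash
python3 - <<'E'
from h import *
st();snap('wrist','w16');L=load('w16');P=cloud(L)
for u,v in((225,180),(225,200),(285,180),(285,200),(254,260),(350,200)):print((u,v),np.round(P[v,u],4),L['im'][v,u])
E
```

```text
t 41.63 p [ 0.5113 -0.3623  0.0453] r [-179.9    0.2 -179.2] f [ 0.6  0.4 -2.4] w 0.0104
(225, 180) [ 0.4768 -0.3794  0.0367] [251 250 251]
(225, 200) [ 0.488  -0.3795  0.0377] [250 249 250]
(285, 180) [ 0.4761 -0.3467  0.0371] [250 249 250]
(285, 200) [ 0.4879 -0.346   0.0367] [170 168 172]
(254, 260) [ 0.5063 -0.3631  0.0695] [38 77 57]
(350, 200) [ 0.4981 -0.2987  0.0065] [23 23 22]
```

View pics/w16.png

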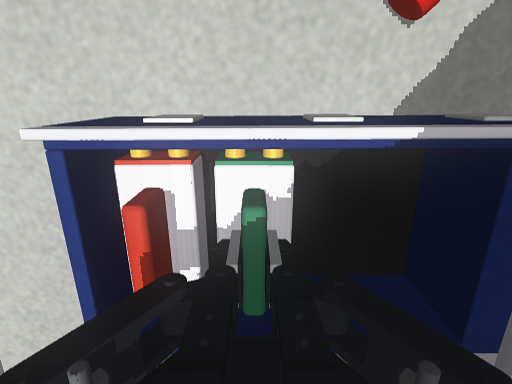

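Green's body top reads about 37 mm, so it's within 1 mm of the floor. I'll ease it down and release.

Request:
move_arm([
  [0,0,0,0,0,0.003,0],
  [0,0,0,0,0,0,0],
  [0,0,0,0,0,0,0.02],
  [0,0,0,0,0,0,0.03],
  [0,0,0,0,0,0,0.03],
  [0,0,0,0,0,0,0.03],
  [0,0,0,0,0,0,0.03],
  [0,0,0,0,0,-0.01,0.03],
  [0,0,0,0,0,-0.025,0.03],
  [0,0,0,0,0,-0.03,0.03],
  [0,0,0,0,0,-0.035,0.05],
  [0,0,0,0,0,-0.035,0.05],
  [0,0,0,0,0,-0.035,0.05],
  [0,0,0,0,0,-0.03,0.05],
  [0,0,0,0,0,0,0.05],
])

```text
time_s: 42.93
eef_pos: [0.5094, -0.3611, 0.256]
ee_rot: [-179.9, 0.3, -179.2]
force: [0.3, -1.1, -0.0]
gripper_width: 0.0496
```

```bash
python3 - <<'E'
from h import *
st();snap('wrist','w17');snap('top','t17');mods('t17')
plan([.4554,.1174,.25],187.2,14)
E
```

```text
t 42.93 p [ 0.5094 -0.3611  0.256 ] r [-179.9    0.3 -179.2] f [ 0.3 -1.1 -0. ] w 0.0496
t 43.03 p [ 0.5088 -0.3605  0.2513] r [ 1.799e+02  1.000e-01 -1.792e+02] f [ 0.8 -0.9 -1.1] w 0.0503
rows 14 turn [ 0.01  0.01 -0.46] shift [0.0016 0.0343 0.0001] | total [0.0467 0.4786 0.0018]
```

View pics/w17.png

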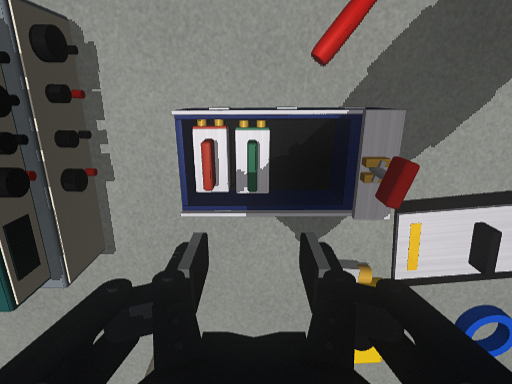

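View pics/t17.png

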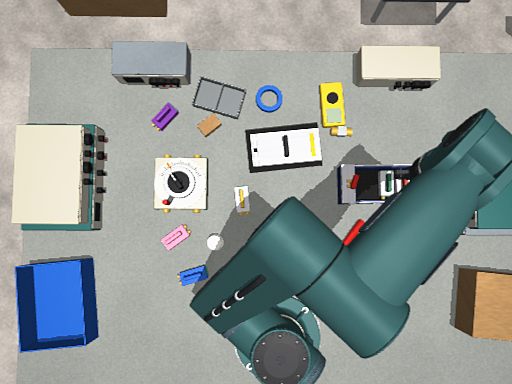

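Red and green stand side by side at (208,160) and (252,160). Ochre is still at (242,200) in the top view. Going there.

Request:
move_arm([
  [0,0,-0.4,0.0016,0.033,-0.002,0.05],
  [0,0,-0.4,0.0016,0.034,-0.002,0.05],
  [0,0,-0.4,0.0016,0.034,-0.002,0.05],
  [0,0,-0.4,0.0016,0.034,-0.002,0.05],
  [0,0,-0.4,0.0016,0.034,-0.002,0.05],
  [0,0,-0.4,0.0016,0.034,-0.001,0.05],
  [0,0,-0.4,0.0016,0.034,0,0.05],
  [0,0,-0.4,0.0016,0.034,0.005,0.05],
  [0,0,-0.4,0.0016,0.034,0.01,0.05],
  [0,0,-0.4,0.0016,0.034,0.012,0.05],
  [0,0,-0.4,0.0016,0.034,0.012,0.05],
  [0,0,-0.4,0.0016,0.034,0.012,0.05],
  [0,0,-0.4,0.0016,0.025,0.01,0.05],
  [0,0,-0.4,0.0016,0.012,0,0.05],
  [0,0,0,0,0,0,0.05],
])

```text
time_s: 44.28
eef_pos: [0.4457, 0.1021, 0.1839]
ee_rot: [179.2, -1.4, -173.6]
force: [-0.1, 0.4, 0.5]
gripper_width: 0.0497
```

```bash
python3 - <<'E'
from h import *
snap('wrist','w18');mods('w18','ochre');plan([.4552,.1174,.036],187.0,1)
E
```

```text
ochre 692 c [0.4547 0.118 ] size [58.7 11.8] xdir 6.9 z 0.0616
t 44.33 p [0.4458 0.1012 0.1838] r [ 179.3   -1.5 -173.6] f [ 0.  -0.2 -0.6] w 0.0502
rows 1 turn [ 0.76 -1.45 -0.61] shift [-0.0149  0.0131  0.1476] | total [-0.0149  0.0131  0.1476]
```

View pics/w18.png

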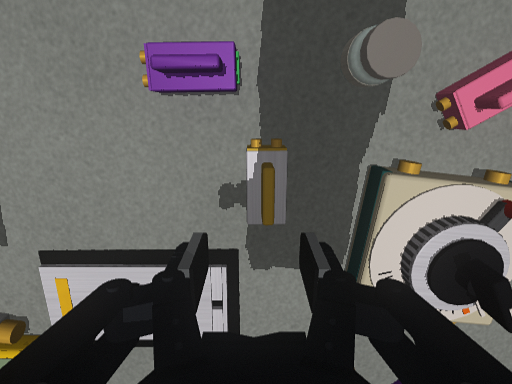

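Request:
move_arm([
  [0.4,-0.8,-0.4,-0.006,0.008,0.005,0.05],
  [0.4,-0.7,-0.3,-0.005,0.007,0.015,0.05],
  [0,0,0,0,0,0.03,0.05],
  [0,0,0,0,0,0.03,0.05],
  [0,0,0,0,0,0.025,0.05],
  [0,0,0,0,0,0.005,0.05],
  [0,0,0,0,0,0,0.05],
])

```text
time_s: 44.92
eef_pos: [0.4556, 0.1124, 0.0685]
ee_rot: [-179.8, 0.0, -173.2]
force: [0.8, -0.1, 0.8]
gripper_width: 0.05
```

```bash
python3 - <<'E'
from h import *
plan([.4551,.1177,.036],187.0,1)
E
```

```text
t 44.92 p [0.4556 0.1124 0.0685] r [-179.8    0.  -173.2] f [ 0.8 -0.1  0.8] w 0.05
rows 1 turn [-0.16  0.05 -0.2 ] shift [-0.0001  0.0054  0.0325] | total [-0.0001  0.0054  0.0325]
```

Request:
move_arm([
  [0,0,0,0,0.0055,0.008,0.05],
  [0,0,0,0,0,0.012,0.05],
  [0,0,0,0,0,0.012,0.05],
  [0,0,0,0,0,0,0.05],
])

```text
time_s: 45.25
eef_pos: [0.4578, 0.1171, 0.0383]
ee_rot: [-179.8, 0.3, -173.4]
force: [-0.9, 0.0, 0.4]
gripper_width: 0.0503
```

```bash
python3 - <<'E'
from h import *
plan([.4551,.1177,.036],187.0,1)
E
```

```text
t 45.25 p [0.4578 0.1171 0.0383] r [-179.8    0.3 -173.4] f [-0.9  0.   0.4] w 0.0503
rows 1 turn [-0.18  0.3  -0.39] shift [0.0026 0.0009 0.0023] | total [0.0026 0.0009 0.0023]
```

Request:
move_arm([
  [0,0.3,0,0.0025,0.001,0.002,0.03],
  [0,0,0,0,0,0,0],
  [0,0,0,0,0,0,0],
  [0,0,0,0,0,0,0],
  [0,0,0,0,0,0,0],
  [0,0,0,0,0,0,0],
  [0,0,0,0,0,-0.01,0],
  [0,0,0,0,0,-0.025,0],
  [0,0,0,0,0,-0.035,0],
  [0,0,0,0,0,-0.035,0],
  [0,0,0,0,0,-0.035,0],
  [0,0,0,0,0,-0.035,0],
  [0,0,0,0,0,-0.03,0],
  [0,0,0,0,0,0,0],
])

```text
time_s: 46.42
eef_pos: [0.4527, 0.1184, 0.2536]
ee_rot: [-179.8, -0.1, -173.4]
force: [0.2, -0.8, -2.7]
gripper_width: 0.0109
```

```bash
python3 - <<'E'
from h import *
plan([.5095,-.309,.26],181,15);snap('wrist','w19')
E
```

```text
t 46.42 p [0.4527 0.1184 0.2536] r [-1.798e+02 -1.000e-01 -1.734e+02] f [ 0.2 -0.8 -2.7] w 0.0109
rows 15 turn [-0.01 -0.01  0.37] shift [-0.0018 -0.0287 -0.0004] | total [-0.0074 -0.4311 -0.005 ]
```

View pics/w19.png

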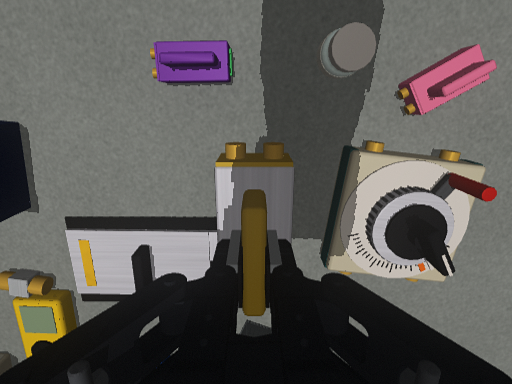

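Ochre is gripped squarely. Carrying it over.

Request:
move_arm([
  [0,0,0.4,-0.0018,-0.029,-0.003,0],
  [0,0,0.4,-0.0018,-0.029,-0.003,0],
  [0,0,0.4,-0.0018,-0.029,-0.002,0],
  [0,0,0.4,-0.0018,-0.029,-0.002,0],
  [0,0,0.4,-0.0018,-0.029,-0.002,0],
  [0,0,0.4,-0.0018,-0.029,-0.002,0],
  [0,0,0.4,-0.0018,-0.029,-0.002,0],
  [0,0,0.4,-0.0018,-0.029,-0.002,0],
  [0,0,0.4,-0.0018,-0.029,-0.002,0],
  [0,0,0.4,-0.0018,-0.029,-0.002,0],
  [0,0,0.4,-0.0018,-0.029,-0.002,0],
  [0,0,0.4,-0.0018,-0.029,-0.002,0],
  [0,0,0.4,-0.0018,-0.029,-0.002,0],
  [0,0,0.3,-0.0018,-0.022,-0.002,0],
  [0,0,0,-0.001,-0.012,-0.002,0],
  [0,0,0,0,0,0,0],
])

```text
time_s: 47.8
eef_pos: [0.5014, -0.3073, 0.2601]
ee_rot: [179.4, -1.7, -179.0]
force: [0.2, 0.8, -2.6]
gripper_width: 0.0103
```

```bash
python3 - <<'E'
from h import *
plan([.5095,-.309,.13],181,1)
E
```

```text
t 47.8 p [ 0.5014 -0.3073  0.2601] r [ 179.4   -1.7 -179. ] f [ 0.2  0.8 -2.6] w 0.0103
rows 1 turn [ 0.58 -1.7  -0.01] shift [-0.012  -0.0031  0.1298] | total [-0.012  -0.0031  0.1298]
```

Request:
move_arm([
  [0.3,-0.9,0,-0.005,-0.001,0,0],
  [0.3,-0.8,0,-0.004,-0.001,0.015,0],
  [0,0,0,0,0,0.03,0],
  [0,0,0,0,0,0.035,0],
  [0,0,0,0,0,0.03,0],
  [0,0,0,0,0,0.01,0],
  [0,0,0,0,0,0,0],
])

```text
time_s: 48.38
eef_pos: [0.5105, -0.3029, 0.1299]
ee_rot: [179.9, 0.2, -178.9]
force: [-0.1, 0.1, -2.8]
gripper_width: 0.0107
```

```bash
python3 - <<'E'
from h import *
plan([.5095,-.309,.043],181,1)
E
```

```text
t 48.38 p [ 0.5105 -0.3029  0.1299] r [ 179.9    0.2 -178.9] f [-0.1  0.1 -2.8] w 0.0107
rows 1 turn [0.11 0.19 0.14] shift [ 0.0014 -0.0063  0.0869] | total [ 0.0014 -0.0063  0.0869]
```

Request:
move_arm([
  [0,0.2,0,0.001,-0.0055,0.01,0],
  [0,0,0,0,0,0.018,0],
  [0,0,0,0,0,0.018,0],
  [0,0,0,0,0,0.018,0],
  [0,0,0,0,0,0.008,0],
  [0,0,0,0,0,0,0],
])

```text
time_s: 48.88
eef_pos: [0.5115, -0.3074, 0.0566]
ee_rot: [-179.9, 0.3, -178.7]
force: [-0.4, 0.4, -2.8]
gripper_width: 0.0107
```

```bash
python3 - <<'E'
from h import *
plan([.5095,-.309,.042],181,1)
E
```

```text
t 48.88 p [ 0.5115 -0.3074  0.0566] r [-179.9    0.3 -178.7] f [-0.4  0.4 -2.8] w 0.0107
rows 1 turn [-0.07  0.26  0.34] shift [ 0.0021 -0.0016  0.0146] | total [ 0.0021 -0.0016  0.0146]
```

Request:
move_arm([
  [0,0.3,0,0.002,-0.0015,0.006,0],
  [0,0,0,0,0,0.006,0],
  [0,0,0,0,0,0.005,0],
  [0,0,0,0,0,0,0],
])

```text
time_s: 49.22
eef_pos: [0.5114, -0.31, 0.0451]
ee_rot: [-179.7, 0.3, -178.6]
force: [-0.3, -0.4, -2.6]
gripper_width: 0.0108
```

```bash
python3 - <<'E'
from h import *
st();snap('wrist','w20');L=load('w20');P=cloud(L)
for u,v in((225,180),(225,200),(285,180),(285,200),(254,260)):print((u,v),np.round(P[v,u],4),L['im'][v,u])
E
```

```text
t 49.22 p [ 0.5114 -0.31    0.0451] r [-179.7    0.3 -178.6] f [-0.3 -0.4 -2.6] w 0.0108
(225, 180) [ 0.4769 -0.3274  0.037 ] [244 242 245]
(225, 200) [ 0.4883 -0.3274  0.0377] [243 242 244]
(285, 180) [ 0.4758 -0.2948  0.0376] [242 240 243]
(285, 200) [ 0.4875 -0.294   0.0372] [152 148 152]
(254, 260) [ 0.5059 -0.3107  0.07  ] [139 112  35]
```

View pics/w20.png

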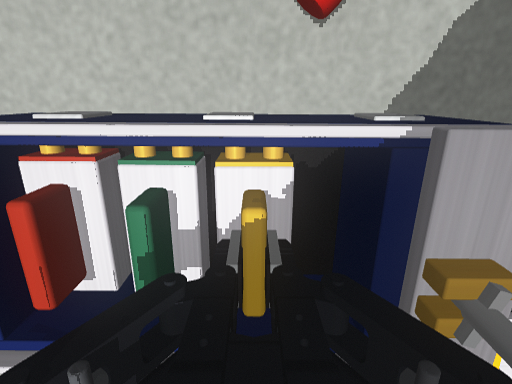

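Ochre is in its slot at (254,220), just above the floor. I'll ease it down, release, rise and retreat to a clear place.

Request:
move_arm([
  [0,0,0,0,0,0.003,0],
  [0,0,0,0,0,0,0],
  [0,0,0,0,0,0,0.02],
  [0,0,0,0,0,0,0.03],
  [0,0,0,0,0,0,0.03],
  [0,0,0,0,0,0,0.03],
  [0,0,0,0,0,0,0.03],
  [0,0,0,0,0,-0.01,0.03],
  [0,0,0,0,0,-0.025,0.03],
  [0,0,0,0,0,-0.03,0.03],
  [0,0,0,0,0,-0.035,0.03],
  [0,0,0,0,0,-0.035,0.03],
  [0,0,0,0,0,-0.035,0.03],
  [0,0,0,0,0,-0.035,0.03],
  [0,0,0,0.02,0,-0.01,0.03],
  [0,0,0,0.03,0,-0.01,0.03],
  [0,0,0,0.03,0,0,0.03],
  [0,0,0,0.02,0,0,0.03],
  [0,0,0,0,0,0,0.03],
])

```text
time_s: 50.85
eef_pos: [0.4066, -0.3103, 0.2874]
ee_rot: [-179.3, 0.6, -178.5]
force: [0.7, 0.5, 0.3]
gripper_width: 0.0299
```

```bash
python3 - <<'E'
from h import *
st();snap('wrist','w21');snap('top','t21');snap('scene','s21');mods('w21')
L=load('w21');P=cloud(L);im=L['im'].astype(int);V,U=np.mgrid[0:384,0:512]
red=(im[...,0]>60)&(im[...,1]<60)&(im[...,0]>2*im[...,1])
m=(abs(P[...,2]-.159)<.006)&red&(V<300)&(U>250);q=P[m];print('pl',len(q),np.median(q,0),cv2.minAreaRect(q[:,:2].astype(np.float32)*1000))
E
```

```text
t 50.85 p [ 0.4066 -0.3103  0.2874] r [-179.3    0.6 -178.5] f [0.7 0.5 0.3] w 0.0299
pl 298 [ 0.493464   -0.22961394  0.1578297 ] ((496.415283203125, -230.0288543701172), (14.131784439086914, 30.581819534301758), 73.16549682617188)
```

View pics/w21.png

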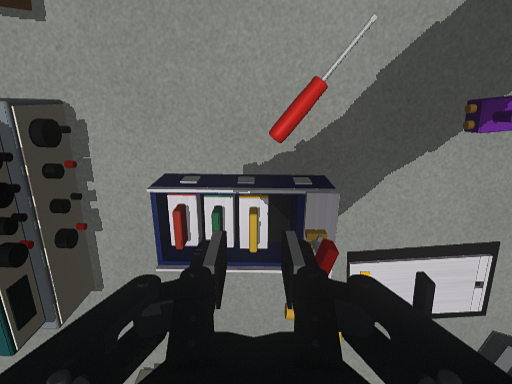

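View pics/t21.png

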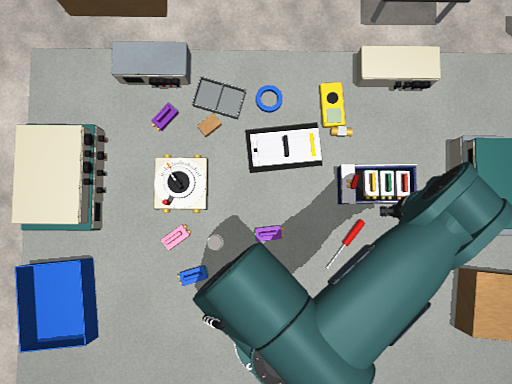

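View pics/s21.png

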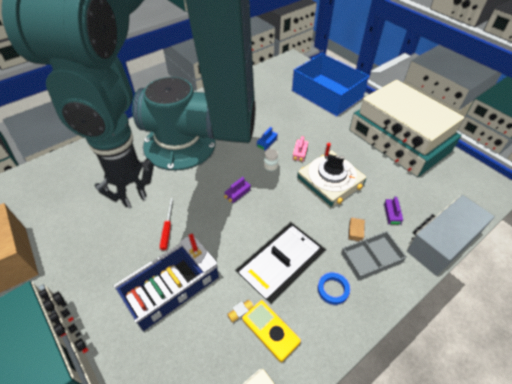

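All three modules are in the case, the plunger is up and twisted, and the lid is on the mat. Last numbers from the top camera before I hand in.

```bash
python3 - <<'E'
from h import *
L=load('t21');P=cloud(L);z=P[...,2];V,U=np.mgrid[0:384,0:512]
for n,a,b in(('ochre',366,381),('green',382,395),('red',396,412)):
    m=(U>=a)&(U<b)&(V>165)&(V<200)&(z>.055)&(z<.075)&(L['d']>0);q=P[m]
    print(n,len(q),np.round(np.median(q,0),4),cv2.minAreaRect(q[:,:2].astype(np.float32)*1000)[:2] if len(q) else '')
    m=(U>=a)&(U<b)&(V>165)&(V<200)&(z>.025)&(z<.05)&(L['d']>0);q=P[m];A=np.c_[q[:,:2],np.ones(len(q))];c=np.linalg.lstsq(A,q[:,2],rcond=None)[0];print(' body',np.round(np.median(q,0),4),'slope',np.round(c[:2],3))
def at(cu,cv,zz): return pt(L,145+(cu+.5)/8-.5,145+(cv+.5)/8-.5,zz)
crop('t21',145,145,217,217,8,'c21')
E
```

```text
ochre 108 [ 0.5242 -0.3122  0.067 ] ((522.8583984375, -311.9869079589844), (45.96347427368164, 79.3564453125))
 body [ 0.5093 -0.3105  0.0353] slope [0.01  0.053]
green 110 [ 0.5194 -0.3649  0.0674] ((508.1859436035156, -362.5115661621094), (108.49461364746094, 39.891937255859375))
 body [ 0.5068 -0.362   0.0364] slope [0.049 0.029]
red 122 [ 0.5195 -0.4176  0.0667] ((508.6084899902344, -411.9825439453125), (49.139183044433594, 109.1484375))
 body [ 0.5129 -0.4142  0.0357] slope [0.019 0.018]
```

View pics/c21.png

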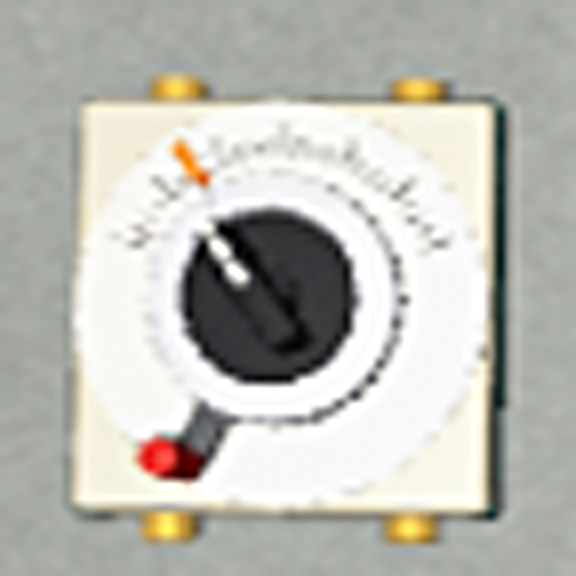

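```bash
python3 - <<'E'
from h import *
print(workorder.finish_job());st()
E
```

```text
the job is handed in; nothing more can be done
None
the job is handed in; nothing more can be done
```

The attenuator set is ready and I handed the job in at about 51 s of the 210 s allowed. The hand-in reports no verdict. My last checks before it, from the camera images, came out as follows:

- **Attenuator:** The lock ring is back against its stop; the post is about 0.03 rad from where it started. The pointer is about 1.5 to 2.7° past the mark, which is 1.5 to 2.6 mm against the 6 mm limit.
- **Plunger:** It stays up when let go. Its top is at 158 mm and it is twisted about 72°.
- **Lid:** It lies flat inside the mat's outline, its middle within about 6 mm of the mat's.
- **Modules:** Red, green and ochre were all present. They stand side by side on the bay floor, with body tops at 35 to 36 mm against 36 mm expected.
- **Left alone:** The jar, screwdriver, brass adapter, cardboard box and the coloured look-alikes show no movement in the pictures; I did not measure them. I saw no module get knocked and no grip slip.

**Disagreements:** The top and wrist cameras differed by about 3 mm at the attenuator, and the grip on the knob agreed with the wrist camera. While I set the modules down, the force reading stayed near -3 N, so I judged contact with the floor by depth instead.

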